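Move the dryer cartridge from the charging cradle to the gas dryer's port

TASK

Move the filter cartridge from the white charging cradle to the empty port of the grey gas dryer: squeeze its two sprung blue tabs together to free it and draw it straight out, then press it down into the port against the ejector spring until you feel it is fully home, and let go so that both tabs snap out and it stays latched. Work gently, feeling for the port's depth: never force or wedge the cartridge in the cradle or the port and never crush it in the fingers. Leave the other glassware and tools where they are.

Things in the scene. Friction and masses are not known exactly. Their poses are not given: they have to be found in the camera images.
- cartridge: the filter cartridge: grey and sand-coloured block 45 mm (x) by 29 mm (y) by 86 mm tall, with a 6 mm high black button on top, a 40 mm wide (y) grey cap at 76 to 86 mm, and a blue sprung tab on its +y and its -y side; 110 to 220 g. Origin: centre of its underside, z up. It fits either way round. It breaks above 45 N of push, pull and wedging in all (added up) in cradle or port, or 70 N of squeeze
- paddles (a point): midway between the tabs' ribbed finger paddles, 66 mm above the underside: squeeze here, along the cartridge's y. The paddles are 22 mm wide (x), reach 52 to 80 mm above the underside, and measure 56 mm over their outer faces when free, 46 mm fully squeezed. Fingertips stay clear of the socket rim if no lower than 42 mm above the underside
- barbs (a point): midway between the barbs at the tabs' feet, 14 mm above the underside (barbs span 8 to 14 mm), which hook under ledges in the socket. They pass the ledges only while both tabs are squeezed at least 4 mm each, so the fingers must be centred between the tabs; keep them squeezed drawing out and going in
- tab_a (a joint): the tab on the cartridge's +y side: how far it is squeezed in (m), 0 free to 0.005 fully in; spring force 5 N when free, 10 N fully in
- tab_b (a joint): the tab on the cartridge's -y side: as tab_a
- cradle: white charging cradle with yellow lead-ins, fixed to the bench, 100 by 110 mm; the cartridge starts latched in its socket, underside 17 mm above the bench. Origin: centre of its underside; axes as the cartridge's
- cradle_rim (a point): centre of the cradle's socket mouth at the rim, 54 mm above the bench. The sockets of cradle and port are alike: mouth 48 by 32 mm (1.5 mm play each side), 4 mm 45-degree lead-ins, tab slots to +y and -y, rim 37 mm above the floor on which the underside rests, ledge undersides 16 mm above that floor
- port: grey gas dryer unit fixed to the bench: case 100 by 108 mm, 44 mm high, round a dark socket block with bright lead-ins; on its -x side a white block 53 to 103 mm from the origin, 120 mm wide, 55 mm high, with a gauge and brass fittings up to 73 mm high. Origin: centre of the case's underside, on the socket's axis. The cartridge's y goes along the port's y, either way round
- port_axis (a point): on the port's socket axis at the case's top edge, 44 mm above the bench. The socket block sits on a stiff height adjuster set differently every time: its rim stands 54 to 84 mm above the bench, so a fully home cartridge has its underside 17 to 47 mm above the bench: find it by feel
- port_base (a point): on the port's axis, 12 mm above the bench, below the socket. A red ejector button meets the underside 14 mm before home and pushes up, 3 N at first, 6 N at home, where the floor stops it hard (arrive slowly, 10 mm/s or less). Let go when home, the cartridge springs up 2 mm until the barbs catch under the ledges; let go over 2 mm short, it is pushed up 14 mm, unlatched
- flask: bystander, to be left alone: conical glass flask with a yellow stopper, 80 mm wide, 116 mm tall. Origin: centre of its underside
- beaker: bystander, to be left alone: open glass beaker, 66 mm wide, 85 mm tall. Origin: centre of its underside
- amber_bottle: bystander, to be left alone: amber bottle, 52 mm wide, 105 mm tall, black cap. Origin: centre of its underside
- jar: bystander, to be left alone: clear jar, 60 mm wide, 60 mm tall, white lid. Origin: centre of its underside
- scoop: bystander, to be left alone: steel scoop lying flat, 170 mm long. Origin: centre of its underside
- clamp_boss: bystander, to be left alone: blue clamp boss lying down, 85 by 45 mm, 22 mm tall. Origin: centre of its underside

How it is judged:
On the way, in this order (a step that is already met when the one before it is completed fails the run):
1. both tabs are squeezed in while the cartridge still sits in the cradle (value of joint each of tab_a, tab_b above 0.0035 m and z of cartridge in the frame of cradle below 0.024 m), for 0.1 s.
2. the cartridge is drawn clear of the cradle (z of cartridge in the frame of cradle above 0.062 m), for 0.1 s.
At the end, for the whole second after the job is handed in: The cartridge is latched in the port, released and at rest: origin within 4 mm of the port's axis and under 51 mm above the bench, upright and aligned within 0.1 rad, both tabs out (each under 2 mm in), held by its barbs against the ejector (over 5 N between cartridge and port) (horizontal distance between cartridge and port below 0.004 m and z of cartridge in the frame of port below 0.051 m and contact force between cartridge and port above 5 N and angle between the y axis of cartridge and the y axis of port, either way round below 0.1 rad and angle between cartridge's own z axis and vertical below 0.1 rad and value of joint each of tab_a, tab_b below 0.002 m and linear speed of cartridge below 0.02 m/s); the robot touches nothing.
It fails at once if the cartridge is forced in the cradle (more than 45 N) (contact force between cartridge and cradle above 45 N).
It fails at once if the cartridge is forced in the port (more than 45 N) (contact force between cartridge and port above 45 N).
It fails at once if the cartridge is crushed between the fingers (more than 70 N on a finger) (contact force between the fingers and cartridge above 140 N).
It fails at once if one of the bystanders is moved by more than 30 mm (distance of any of flask, beaker, amber_bottle, jar, scoop, clamp_boss from where it was at the start of the episode above 0.03 m).
It also fails if it takes over 64 s, if anything falls off the work surface, if the arm or the gripper's body presses on something with over 40 N, if the wrist force passes 120 N, or if a joint passes its speed limit or range.

ROBOT

A 6-joint arm with a two-finger parallel gripper is mounted at the origin on the work surface. World frame = base frame: x ahead of the robot, y to its left, z up, the work surface at z = 0. Lengths are in m, angles in rad, forces in N, time in s.
With the tool pointing down it reaches from about 0.25 to 0.8 m from the base axis. Payload 3.9 kg.
Tool frame: the origin (TCP) lies on the mounting face of the last link; the fingertips stand 173 mm ahead of it and the grasp point (between the pads) lies 155 mm ahead of it; z points along the fingers, y is the direction in which the jaws open and shut (so a half turn about z gives the same grasp; the last joint's range is limited). The gripper opens to 85 mm and grips with 20 to 120 N. Pads are 22 mm wide; open, the fingers measure 114 mm over their backs; the gripper's body (76 mm by 85 mm) begins 54 mm behind the grasp point. The pads swing forward as they close: fully open they stand 13 mm farther back than shut.
Start: joints at [1.143, 0.26, -0.138, 1.173, 0, 1.571], TCP at [0.218, 0.478, 0.405] pointing down, gripper open.
Joint ranges: [-2.78, 2.78], [-0.83, 1.72], [-1.28, 1.37], [-1.9, 2.12], [-1.57, 1.48], [-3.14, 3.14]. Speed limits (rad/s): [2.57, 2.57, 3.14, 3.14, 3.14, 3.14].

INTERFACE

Orientations are given as [roll, pitch, yaw] about the fixed x, y, z axes, in that order (R = Rz(yaw) Ry(pitch) Rx(roll)).
In Python, from station import r gives the robot as it stands.
- The arm moves only by the tool servo_tool, never from a script. Its argument "deltas" is text: rows parted by semicolons, each of 6 numbers parted by spaces: the shift along the tool's x, y, z in units of 0.12 m (1.0 is 0.12 m), then the turn, a rotation vector about the tool's x, y, z in units of pi rad (1.0 is pi rad). In form: dx dy dz wx wy wz; .... A call has exactly 5 rows; each row is the pose to reach, as a shift and turn from the pose measured when the call began, along the tool's axes at that moment, turning the shorter way round; what a row does not reach only later rows make up. A row lasts 1/8 s, in which the tool goes at most 62.5 mm and 10.7 degrees, less where a joint would pass 70% of its speed; a pose out of reach is approached as far as the arm can. A call with a number of a shift or a turn outside -1 to 1 is refused whole. A call with a gripper value outside its range is refused whole. "claw" is the closure in counts, from 0 (fully open) to 255 (shut), set as the call begins (left out, the last holds). The fingers move at their own pace and stop on an object; "squeeze" is the grip in N (left out, the last holds). Time passes only in rows, so rows that repeat a pose let the fingers close, or fill a call up. It gives the time, the measured TCP pose, the force and the opening at its end, in the units of the state.
- r.get_obs(): the state, without advancing time (a new reading comes with each control period).
- r.grab_frame(name): name is "scene" or "top" or "wrist"; returns a dict with "frame" (480x640x3 uint8, red, green, blue), "camera_matrix" (3x3 intrinsics, pixels), "R" (3x3) and "t" (3): a world point X has camera coordinates R X + t; the wrist camera has in their place "T_tool_cam" (4x4, takes a point from camera to tool coordinates, whose origin is the TCP and whose axes are the flange's). Camera axes: x right, y down, z forward; pixel columns grow to the right and rows downward; lengths in m; the calibration is good to about 2 mm. A picture is of the moment at which its call begins: read the wrist's pose just before it. There is no depth.
- r.close_job(): hands the job in, once; it reports no verdict.
The state is a dict: "t": time; "joints": joint angles; "qd": joint speeds; "effort": joint torques, N m; "ee_pos": TCP position; "ee_rot": TCP orientation; "ft_force": force on the tool from outside, world axes, zero at the start; "moment": the same for the moment, N m; "opening": finger opening in m.
Only numpy, scipy, OpenCV 4.12 (cv2) and the standard library are available. Lean on these libraries where they do the work, as an engineer would, in place of code of your own. Each camera call takes 0.05 s, during which the arm holds its last target.

## Working session

There is one attempt and no reset: what is moved stays moved. The work goes in short steps, Python scripts to look and compute and a tool call to move; the robot and the scene stay as the last step left them, time stands still between calls to the robot, and variables do not carry over. Pictures are saved under pics/ and viewed, and the job is handed in when it is done.

Besides the shell and the picture viewer there is one more tool, called after "Request:" as a command line: name --argument value ..., lists and objects as JSON in quotes. servo_tool: Moves the arm, as the interface text tells. Shifts and turns lie within -1 to 1; 1 stands for 0.12 m of shift or pi rad of turn. Its arguments: {"type":"object","properties":{"deltas":{"type":"string"},"claw":{"type":"number"},"squeeze":{"type":"number"}},"required":["deltas"]}

```bash
ls; mkdir -p pics; python3 - <<'E'
from station import r
import cv2,json
o=r.get_obs();print(o)
for n in("scene","top","wrist"):
    f=r.grab_frame(n);cv2.imwrite(f"pics/{n}0.png",f["frame"][:,:,::-1])
    print(n,f["camera_matrix"].tolist(),{k:f[k].tolist() for k in f if k in("R","t","T_tool_cam")})
E
```

```text
pics
{'t': 0.0, 'joints': array([ 1.14301384e+00,  2.60693142e-01, -1.39417528e-01,  1.17271858e+00,
        1.18587944e-05,  1.57078793e+00]), 'qd': array([-5.90164932e-05, -1.48967027e-03,  1.77879377e-04, -4.08508700e-04,
       -7.25472999e-04, -5.66013643e-04]), 'effort': array([ 1.14376515e-03, -4.05682468e+01,  2.53920203e+01,  1.88393419e-02,
        1.59743181e-04, -4.52187535e-06]), 'ee_pos': array([0.21764672, 0.47736264, 0.40384145]), 'ee_rot': array([-3.13955973e+00, -1.18758301e-05,  2.71381854e+00]), 'ft_force': array([ 0.82332548, -0.78924861,  0.2328515 ]), 'moment': array([ 0.01842739, -0.01218216, -0.02391313]), 'opening': 0.08518582702115754}
scene [[476.0792778642753, 0.0, 322.6853118139475], [0.0, 476.0792778642753, 236.41750495997658], [0.0, 0.0, 1.0]] {'R': [[0.2722286263156971, 0.962199083652626, 0.008031091601710824], [0.7474016750072481, -0.20618596978817422, -0.6315679552184942], [-0.6060382093652413, 0.17793332818939975, -0.7752789301334164]], 't': [-0.15569693826581354, -0.3900102675771849, 1.4951181681309216]}
top [[567.5330986748277, 0.0, 309.19595966750876], [0.0, 567.5330986748277, 246.20967441841523], [0.0, 0.0, 1.0]] {'R': [[0.0049058466169968435, -0.9999856804613761, -0.0021381162664299183], [-0.9976875759825008, -0.004749604340600622, -0.0678007521253939], [0.06778962604360539, 0.0024657921254674295, -0.9976965903871086]], 't': [-0.011267266569909732, 0.5472523409922293, 1.36675419560198]}
wrist [[340.7921961783741, 0.0, 319.4989502096992], [0.0, 340.7921961783741, 238.82897995157762], [0.0, 0.0, 1.0]] {'T_tool_cam': [[0.00024453614958590557, -0.9612968804208925, -0.27551451485381134, 0.0696760921010347], [0.9999993620573713, 0.0005388990189067552, -0.0009927097753689355, -0.001128069551112998], [0.0011027633119748655, -0.2755140963379314, 0.9612963989489249, 0.03087238956512206], [0.0, 0.0, 0.0, 1.0]]}
```

View pics/scene0.png

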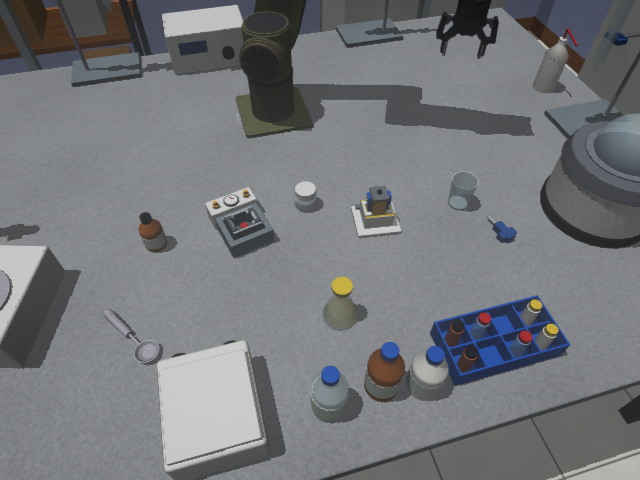

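View pics/top0.png

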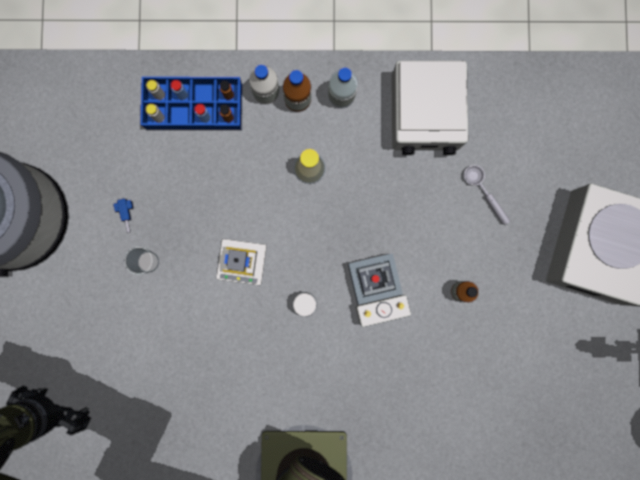

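View pics/wrist0.png

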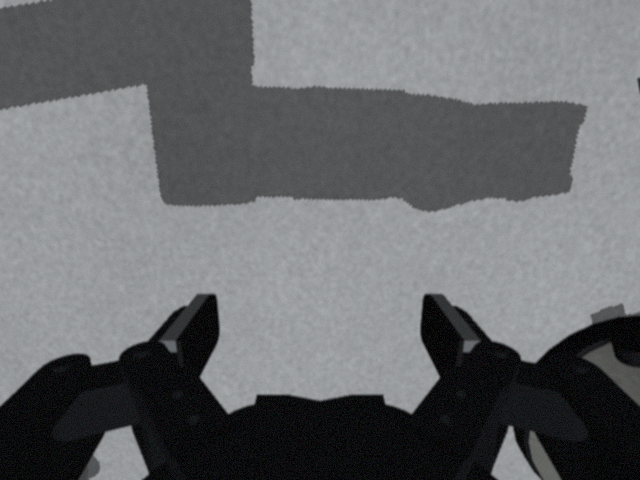

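The scene view shows the cartridge in the white cradle at about (377,212) and the dryer at (240,222). In the top view they are at (240,262) and (377,285). I'll zoom in on both.

```bash
python3 - <<'E'
import cv2,numpy as np
t=cv2.imread("pics/top0.png");s=cv2.imread("pics/scene0.png")
a=cv2.resize(t[230:300,200:290],None,fx=4.4,fy=4.4,interpolation=cv2.INTER_CUBIC)
b=cv2.resize(t[245:335,335:425],(396,396),interpolation=cv2.INTER_CUBIC)
c=np.zeros((400,800,3),np.uint8);c[:a.shape[0],:a.shape[1]]=a;c[:396,400:796]=b
cv2.imwrite("pics/z0.png",c)
E
```

```text
(no output)
```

View pics/z0.png

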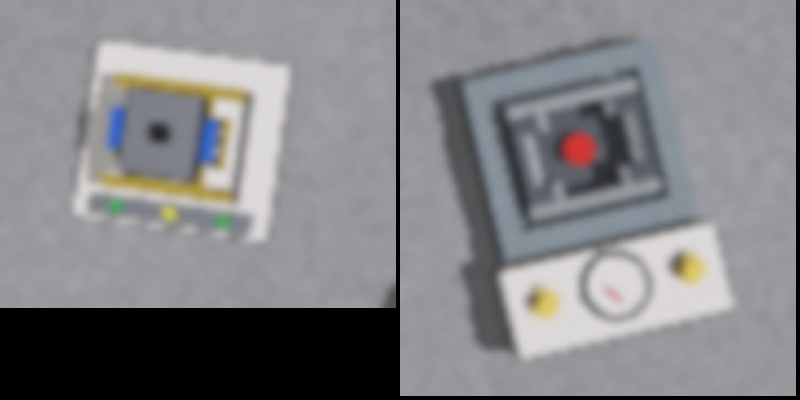

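```bash
cat > h.py <<'E'
from station import r
import numpy as np,cv2
from scipy.spatial.transform import Rotation as Ro
def cam(name):
    o=r.get_obs(); f=r.grab_frame(name)
    K=np.array(f["camera_matrix"])
    if name=="wrist":
        T=np.array(f["T_tool_cam"]);Rt=Ro.from_euler('xyz',o["ee_rot"]).as_matrix()
        Rc=Rt@T[:3,:3];c=Rt@T[:3,3]+o["ee_pos"]
    else:
        R=np.array(f["R"]);Rc=R.T;c=-R.T@np.array(f["t"])
    return f["frame"][:,:,::-1].copy(),K,Rc,c
def ray(K,Rc,c,uv,z):
    uv=np.atleast_2d(np.array(uv,float));d=(np.c_[uv,np.ones(len(uv))]@np.linalg.inv(K).T)@Rc.T
    return c+d*((z-c[2])/d[:,2])[:,None]
def proj(K,Rc,c,X):
    q=(np.atleast_2d(X)-c)@Rc@K.T;return q[:,:2]/q[:,2:]
def goal(p,yaw):
    """units for servo: tool pointing down, TCP at p, tool yaw (y-axis jaw direction mod pi)"""
    o=r.get_obs();R=Ro.from_euler('xyz',o["ee_rot"]);d=R.inv().apply(np.array(p)-o["ee_pos"])/0.12
    best=None
    for k in(0,np.pi):
        G=Ro.from_euler('xyz',[np.pi,0,yaw+k]);w=(R.inv()*G).as_rotvec()/np.pi
        if best is None or np.linalg.norm(w)<np.linalg.norm(best):best=w
    print("shift",d.round(4),"turn",best.round(4),"j6",o["joints"][5].round(3))
def st():
    o=r.get_obs();print({k:np.round(o[k],4) for k in("t","joints","ee_pos","ee_rot","ft_force","moment","opening")})
E
python3 - <<'E'
from h import *
im,K,Rc,c=cam("top");print("c",c)
q=lambda L,ox,oy,dx=0:[[ox+(x-dx)/4.4,oy+y/4.4] for x,y in L]
C=q([(98,42),(290,66),(265,240),(80,213)],200,230)
X=ray(K,Rc,c,C,0.01);print(X.round(3));
print("btn",ray(K,Rc,c,q([(160,132)],200,230),.109))
P=q([(465,85),(655,40),(692,222),(500,262)],335,245,400)
Y=ray(K,Rc,c,P,0.044);print(Y.round(3),Y.mean(0))
for n,Z in(("cradle",X),("port",Y)):
    for a,b in((0,1),(3,2),(3,0),(2,1)):
        d=Z[b]-Z[a];print(n,np.degrees(np.arctan2(d[1],d[0])).round(1),np.linalg.norm(d).round(3))
for z in(.03,.06):print("red",ray(K,Rc,c,q([(578,148)],335,245,400),z))
print(ray(K,Rc,c,q([(583,145)],335,245,400),.07))
E
```

```text
c [ 0.45339038 -0.012038    1.40068603]
[[0.563 0.205 0.01 ]
 [0.55  0.098 0.01 ]
 [0.453 0.111 0.01 ]
 [0.468 0.214 0.01 ]]
btn [[0.50887797 0.15691665 0.109     ]]
[[ 0.503 -0.106  0.044]
 [ 0.528 -0.209  0.044]
 [ 0.429 -0.229  0.044]
 [ 0.407 -0.125  0.044]] [ 0.46659567 -0.16716234  0.044     ]
cradle -96.9 0.108
cradle -98.0 0.104
cradle -5.1 0.096
cradle -7.6 0.098
port -76.4 0.106
port -78.0 0.106
port 11.2 0.097
port 11.2 0.1
red [[ 0.46893075 -0.168768    0.03      ]]
red [[ 0.46859062 -0.16533768  0.06      ]]
[[ 0.47008363 -0.16685812  0.07      ]]
```

```bash
python3 -c "
from h import *
goal([.509,.157,.385],np.radians(173))"
```

```text
shift [-3.3166 -1.4228  0.1615] turn [-0.0004 -0.0001 -0.0973] j6 1.571
```

Request:
servo_tool --deltas "-0.25 -0.1 0 0 0 0; -0.5 -0.2 0 0 0 0; -0.75 -0.3 0 0 0 0; -1 -0.4 0 0 0 0; -1 -0.4 0 0 0 0"

```text
t: 0.82
ee_pos: [0.3079, 0.3828, 0.4041]
ee_rot: [-3.14, 0.0, 2.711]
ft_force: [0.2, 0.1, 0.1]
opening: 0.0853
```

Request:
servo_tool --deltas "-0.25 -0.1 0 0 0 0; -0.5 -0.2 0 0 0 0; -0.75 -0.3 0 0 0 0; -1 -0.4 0 0 0 0; -1 -0.4 0 0 0 0"

```text
t: 1.45
ee_pos: [0.3975, 0.2886, 0.404]
ee_rot: [-3.14, -0.0, 2.708]
ft_force: [0.7, 0.7, 0.4]
opening: 0.0854
```

Request:
servo_tool --deltas "-0.25 -0.1 0 0 0 0; -0.5 -0.2 0 0 0 0; -0.75 -0.3 0 0 0 0; -1 -0.4 0 0 0 0; -1 -0.4 0 0 0 0"

```text
t: 2.08
ee_pos: [0.4869, 0.1948, 0.4038]
ee_rot: [-3.14, -0.001, 2.707]
ft_force: [-0.6, 0.1, 0.5]
opening: 0.0853
```

```bash
python3 -c "
from h import *
st()
goal([.509,.157,.385],np.radians(173))"
```

```text
{'t': np.float64(2.075), 'joints': array([ 3.8060e-01,  2.6010e-01, -1.4030e-01,  1.1719e+00, -5.0000e-04,
        8.1540e-01]), 'ee_pos': array([0.4869, 0.1948, 0.4038]), 'ee_rot': array([-3.1402e+00, -6.0000e-04,  2.7069e+00]), 'ft_force': array([-0.5572,  0.143 ,  0.5163]), 'moment': array([ 0.019 ,  0.0262, -0.0106]), 'opening': np.float64(0.0853)}
shift [-0.2994 -0.2079  0.1571] turn [-0.0004 -0.0003 -0.0995] j6 0.815
```

Request:
servo_tool --deltas "-0.15 -0.1 0.08 0 0 -0.05; -0.3 -0.208 0.157 0 0 -0.1; -0.3 -0.208 0.157 0 0 -0.1; -0.3 -0.208 0.157 0 0 -0.1; -0.3 -0.208 0.157 0 0 -0.1"

```text
t: 2.7
ee_pos: [0.5086, 0.158, 0.3855]
ee_rot: [-3.141, -0.001, 3.022]
ft_force: [-0.8, 0.8, -0.4]
opening: 0.0853
```

```bash
python3 -c "
from h import *
st()
im,K,Rc,c=cam('wrist');cv2.imwrite('pics/w1.png',im);np.savez('w1',K=K,Rc=Rc,c=c)"
```

```text
{'t': np.float64(2.7), 'joints': array([ 3.0130e-01,  2.8220e-01, -1.5810e-01,  1.1314e+00, -1.0000e-04,
        4.2120e-01]), 'ee_pos': array([0.5086, 0.158 , 0.3855]), 'ee_rot': array([-3.1412e+00, -7.0000e-04,  3.0216e+00]), 'ft_force': array([-0.7943,  0.7626, -0.3989]), 'moment': array([-0.0143,  0.0225, -0.0089]), 'opening': np.float64(0.0853)}
```

View pics/w1.png

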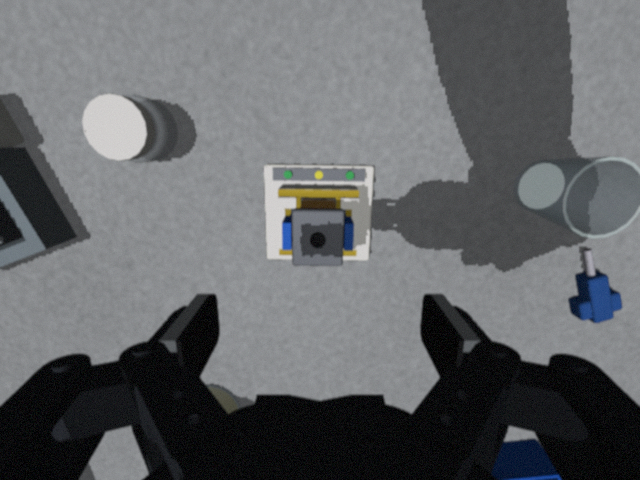

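The wrist view shows the grey cap at about (318,237), tabs at (287,235) and (349,235), and the white cradle around it, nearly aligned with the jaws. Next I measure precisely.

```bash
python3 - <<'E'
from h import *
im=cv2.imread("pics/w1.png");d=np.load("w1.npz");K,Rc,c=d["K"],d["Rc"],d["c"]
hsv=cv2.cvtColor(im,cv2.COLOR_BGR2HSV)
m=cv2.inRange(hsv,(105,120,40),(130,255,255));m[:, :250]=0;m[:,400:]=0;m[:180]=0;m[280:]=0
n,l,s,ce=cv2.connectedComponentsWithStats(m)
for i in range(1,n):
    if s[i,4]>15:print("blue",s[i],ce[i])
w=cv2.inRange(hsv,(0,0,195),(180,30,255));w[:, :250]=0;w[:,400:]=0;w[:150]=0;w[280:]=0
pts=cv2.findNonZero(w);rc=cv2.minAreaRect(pts);print("white",rc);B=cv2.boxPoints(rc);
for z in(0.005,.015):
    X=ray(K,Rc,c,B,z);print(z,X.round(4).tolist(),X.mean(0).round(4))
    e=X[np.array([1,2,3,0])]-X;print(np.degrees(np.arctan2(e[:,1],e[:,0])).round(1),np.linalg.norm(e,axis=1).round(4))
cv2.imwrite("pics/z1.png",cv2.resize(im[150:280,250:390],None,fx=4.6,fy=4.6,interpolation=cv2.INTER_CUBIC))
E
```

```text
blue [283 217   9  32 268] [287.03358209 233.42164179]
blue [343 217  10  33 260] [347.85       233.68461538]
white ((317.5908508300781, 212.59786987304688), (108.00457763671875, 92.26051330566406), 0.58463054895401)
0.005 [[0.5524, 0.0895, 0.005], [0.4556, 0.1066, 0.005], [0.4696, 0.2143, 0.005], [0.5675, 0.2057, 0.005]] [0.5113 0.154  0.005 ]
[170.   82.6  -5.  -97.4] [0.0982 0.1086 0.0983 0.1172]
0.015 [[0.5491, 0.0916, 0.015], [0.4551, 0.1082, 0.015], [0.4688, 0.2129, 0.015], [0.5638, 0.2045, 0.015]] [0.5092 0.1543 0.015 ]
[170.   82.6  -5.  -97.4] [0.0954 0.1055 0.0954 0.1138]
```

View pics/z1.png

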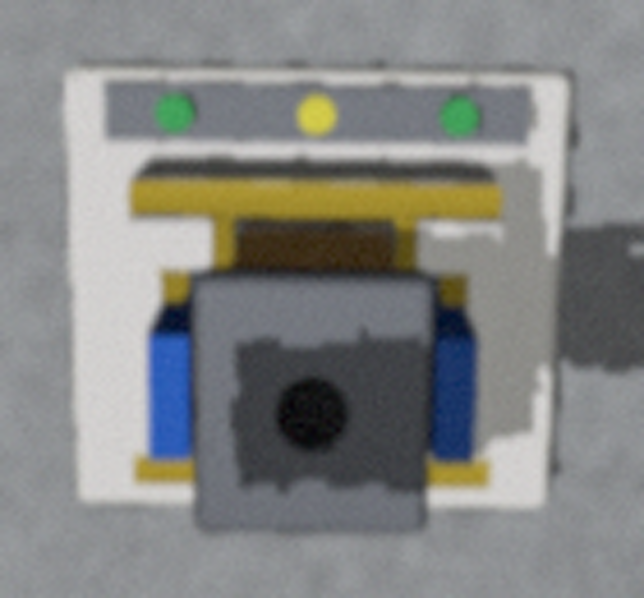

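```bash
python3 - <<'E'
from h import *
d=np.load("w1.npz");K,Rc,c=d["K"],d["Rc"],d["c"]
q=lambda L:[[250+x/4.6,150+y/4.6] for x,y in L]
print("btn",ray(K,Rc,c,q([(311,413)]),.109))
X=ray(K,Rc,c,q([(195,276),(433,276),(427,529),(197,529)]),.103);print("cap",X.round(4),X.mean(0))
def ang(p,z):
    Y=ray(K,Rc,c,q(p),z);e=Y[0]-Y[1];print(np.degrees(np.arctan2(e[1],e[0])).round(2),np.linalg.norm(e),Y.mean(0))
ang([(195,276),(433,276)],.103);ang([(197,529),(427,529)],.103)
ang([(175,114),(460,116)],.02);ang([(133,181),(500,181)],.054);ang([(136,472),(488,475)],.054);ang([(150,333),(473,333)],.097)
ang([(150,458),(473,458)],.097)
E
```

```text
btn [[0.50907669 0.15505409 0.109     ]]
cap [[0.4855 0.1388 0.103 ]
 [0.4901 0.1774 0.103 ]
 [0.5336 0.172  0.103 ]
 [0.5289 0.133  0.103 ]] [0.50952011 0.15528551 0.103     ]
-96.84 0.03879239392268377 [0.48777763 0.15809467 0.103     ]
-96.82 0.03925411259552965 [0.53126259 0.15247636 0.103     ]
-97.25 0.060057304089614454 [0.46976922 0.16057165 0.02      ]
-96.84 0.07027959324299465 [0.47900186 0.15936877 0.054     ]
-97.34 0.07104203972726605 [0.53741499 0.15140456 0.054     ]
-96.83 0.05445426280141739 [0.49857773 0.1563247  0.097     ]
-96.82 0.055704759255003525 [0.52052933 0.15365212 0.097     ]
```

```bash
python3 -c "
from h import *
goal([.5093,.1557,.30],3.0194)"
```

```text
shift [-0.0074 -0.0173  0.7123] turn [-0.0001 -0.0002  0.0007] j6 0.421
```

Request:
servo_tool --deltas "-0.0075 -0.0175 0.2 0 0 0; -0.0075 -0.0175 0.4 0 0 0; -0.0075 -0.0175 0.6 0 0 0; -0.0075 -0.0175 0.71 0 0 0; -0.0075 -0.0175 0.71 0 0 0"

```text
t: 3.38
ee_pos: [0.5089, 0.1558, 0.2997]
ee_rot: [-3.141, -0.002, 3.022]
ft_force: [-0.9, 0.5, -0.8]
opening: 0.0855
```

```bash
python3 -c "
from h import *
st()
im,K,Rc,c=cam('wrist');cv2.imwrite('pics/w2.png',im);np.savez('w2',K=K,Rc=Rc,c=c)"
```

```text
{'t': np.float64(3.375), 'joints': array([ 2.971e-01,  3.398e-01, -3.105e-01,  9.229e-01, -1.000e-04,
        4.169e-01]), 'ee_pos': array([0.5089, 0.1558, 0.2997]), 'ee_rot': array([-3.1405e+00, -2.2000e-03,  3.0218e+00]), 'ft_force': array([-0.9208,  0.4825, -0.8443]), 'moment': array([-0.0188, -0.0139, -0.0075]), 'opening': np.float64(0.0855)}
```

View pics/w2.png

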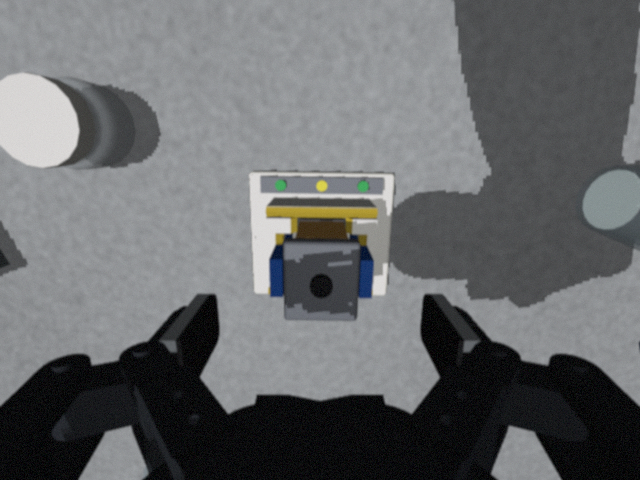

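```bash
python3 - <<'E'
from h import *
im=cv2.imread("pics/w2.png");d=np.load("w2.npz");K,Rc,c=d["K"],d["Rc"],d["c"]
hsv=cv2.cvtColor(im,cv2.COLOR_BGR2HSV)
g=cv2.cvtColor(im,cv2.COLOR_BGR2GRAY)[270:300,300:340]
m=cv2.inRange(g,0,45);n,l,s,ce=cv2.connectedComponentsWithStats(m)
for i in range(1,n):
    if s[i,4]>60:
        p=ce[i]+[300,270];X=ray(K,Rc,c,[p],.109);print(s[i],p,X)
b=cv2.inRange(hsv,(105,120,40),(130,255,255))[245:300,260:385]
xs=np.where(b.any(0))[0]+260;print("blue cols",xs.min(),xs.max())
X=ray(K,Rc,c,[[xs.min()-.5,285],[xs.max()+.5,285]],.097);print(X,X.mean(0),np.linalg.norm(X[0]-X[1]))
goal([.5093,.1553,.235],3.0194)
R=Ro.from_euler('xyz',r.get_obs()["ee_rot"])
for P in(X.mean(0),):print("tool off mm",1000*R.inv().apply(P-r.get_obs()["ee_pos"]))
E
```

```text
[  9   3  24  26 452] [320.69026549 285.61283186] [[0.508767  0.1549398 0.109    ]]
blue cols 270 372
[[0.51032992 0.12663211 0.097     ]
 [0.51696705 0.18241854 0.097     ]] [0.51364848 0.15452533 0.097     ] 0.056179866195520664
shift [-0.0009 -0.0045  0.5455] turn [-0.0001 -0.0002  0.0008] j6 0.417
tool off mm [ -4.62092407  -0.72352235 203.46277422]
```

Request:
servo_tool --deltas "0 -0.006 0.12 0 0 0.001; 0 -0.006 0.24 0 0 0.001; 0 -0.006 0.36 0 0 0.001; 0 -0.006 0.48 0 0 0.001; 0 -0.006 0.54 0 0 0.001" --squeeze 30

```text
t: 4.05
ee_pos: [0.5087, 0.155, 0.2343]
ee_rot: [-3.14, -0.002, 3.019]
ft_force: [0.1, -0.2, 0.2]
opening: 0.0855
```

```bash
python3 -c "
from h import *
st()
im,K,Rc,c=cam('wrist');cv2.imwrite('pics/w3.png',im);np.savez('w3',K=K,Rc=Rc,c=c)"
```

```text
{'t': np.float64(4.05), 'joints': array([ 2.957e-01,  4.034e-01, -4.067e-01,  7.634e-01, -1.000e-04,
        4.187e-01]), 'ee_pos': array([0.5087, 0.155 , 0.2343]), 'ee_rot': array([-3.1404e+00, -2.4000e-03,  3.0186e+00]), 'ft_force': array([ 0.0963, -0.2032,  0.2175]), 'moment': array([ 0.0337,  0.0539, -0.0744]), 'opening': np.float64(0.0855)}
```

View pics/w3.png

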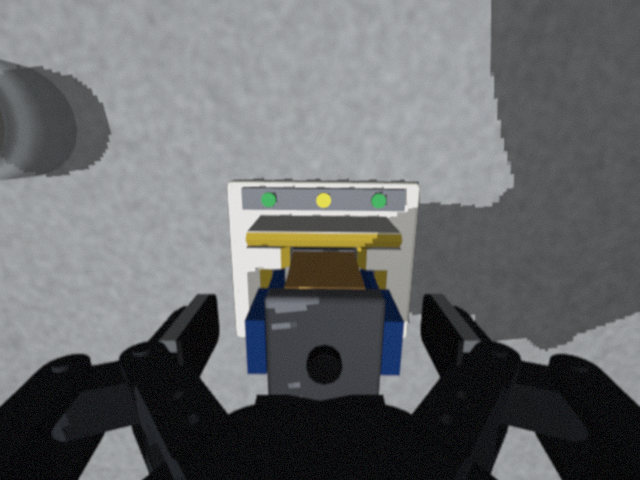

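```bash
python3 - <<'E'
from h import *
im=cv2.imread("pics/w3.png");g=cv2.cvtColor(im,cv2.COLOR_BGR2GRAY)
for v in(298,305,315,325,340,360):
    row=g[v].astype(int);print(v,"L",row[210:224],"R",row[416:430])
b=cv2.inRange(cv2.cvtColor(im,cv2.COLOR_BGR2HSV),(105,120,30),(130,255,255))
for v in(330,345,360,370):
    xs=np.where(b[v,225:420])[0]+225;print(v,xs.min(),xs.max())
E
```

```text
298 L [  5   5   7   5   9  29  82 130 159 161 160 161 159 157] R [90 90 87 89 87 84 68 41 17 14  2 15 13 13]
305 L [ 18  11  23  11   5   8  36  94 143 166 165 169 166 164] R [89 87 85 87 85 75 48 17 14  2  2  7  4 14]
315 L [ 21  20   6  10   8   3  10  44  98 147 161 164 161 164] R [144 147 156 158 145  96  34   1  15   7  16  15   7   7]
325 L [  8   4   8   8  18  13  12   6  48 100 143 164 163 158] R [155 154 154 140  92  36  11   4   5   0  15  10  13   9]
340 L [  8  17   5   7   3  14  28  63 115 150 160 161 162 165] R [156 155 158 160 149 113  59  16   9  13  10   2  10   2]
360 L [166 168 165 166 166 165 164 163 162 161 162 162 162 163] R [157 152 156 153 159 155 159 158 163 159 161 162 159 159]
330 246 401
345 247 401
360 248 399
370 248 398
```

Request:
servo_tool --deltas "0 0.0125 0 0 0 0; 0 0.0125 0 0 0 0; 0 0.0125 0 0 0 0; 0 0.0125 0 0 0 0; 0 0.0125 0 0 0 0" --claw 80 --squeeze 25

```text
t: 4.72
ee_pos: [0.5088, 0.1564, 0.234]
ee_rot: [-3.14, -0.003, 3.019]
ft_force: [0.3, -0.3, 0.1]
opening: 0.0589
```

```bash
python3 -c "
from h import *
st()
im,K,Rc,c=cam('wrist');cv2.imwrite('pics/w4.png',im)"
```

```text
{'t': np.float64(4.725), 'joints': array([ 2.983e-01,  4.045e-01, -4.055e-01,  7.638e-01, -1.000e-04,
        4.213e-01]), 'ee_pos': array([0.5088, 0.1564, 0.234 ]), 'ee_rot': array([-3.1402e+00, -2.7000e-03,  3.0186e+00]), 'ft_force': array([ 0.2705, -0.2854,  0.0838]), 'moment': array([0.0624, 0.0261, 0.0723]), 'opening': np.float64(0.0589)}
```

View pics/w4.png

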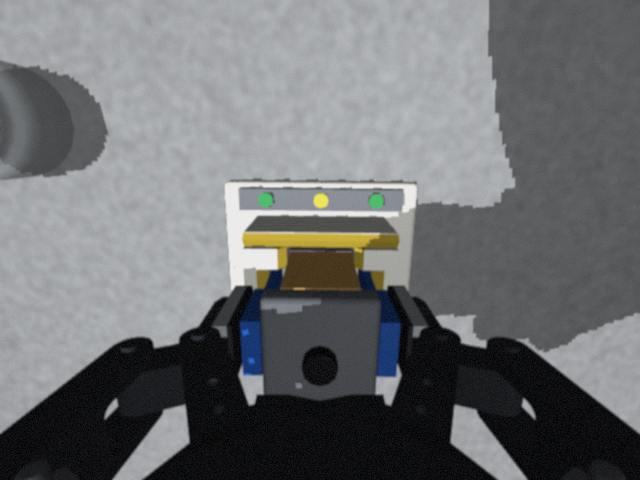

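Request:
servo_tool --deltas "0 0 0 0 0 0; 0 0 0 0 0 0; 0 0 0 0 0 0; 0 0 0 0 0 0; 0 0 0 0 0 0" --claw 150 --squeeze 30

```text
t: 5.4
ee_pos: [0.509, 0.1565, 0.2354]
ee_rot: [-3.141, -0.001, 3.018]
ft_force: [-2.8, -1.2, 10.2]
opening: 0.0427
```

```bash
python3 -c "
from h import *
st()
im,K,Rc,c=cam('wrist');cv2.imwrite('pics/w5.png',im[220:420,180:460])"
```

```text
{'t': np.float64(5.4), 'joints': array([ 2.983e-01,  4.026e-01, -4.042e-01,  7.654e-01, -2.000e-04,
        4.214e-01]), 'ee_pos': array([0.509 , 0.1565, 0.2354]), 'ee_rot': array([-3.1408e+00, -1.2000e-03,  3.0185e+00]), 'ft_force': array([-2.842 , -1.1513, 10.2268]), 'moment': array([-0.1857,  0.5059, -0.0516]), 'opening': np.float64(0.0427)}
```

View pics/w5.png

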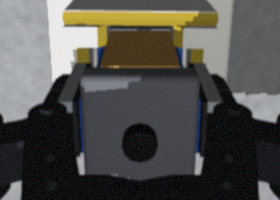

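Request:
servo_tool --deltas "0 0 -0.01 0 0 0; 0 0 -0.02 0 0 0; 0 0 -0.03 0 0 0; 0 0 -0.04 0 0 0; 0 0 -0.05 0 0 0"

```text
t: 6.08
ee_pos: [0.509, 0.1564, 0.2413]
ee_rot: [-3.141, -0.002, 3.018]
ft_force: [-0.4, -0.3, -1.1]
opening: 0.0426
```

```bash
python3 -c "
from h import *
st()
im,K,Rc,c=cam('wrist');cv2.imwrite('pics/w6.png',im[220:420,180:460])"
```

```text
{'t': np.float64(6.075), 'joints': array([ 2.982e-01,  3.963e-01, -3.961e-01,  7.802e-01, -2.000e-04,
        4.214e-01]), 'ee_pos': array([0.509 , 0.1564, 0.2413]), 'ee_rot': array([-3.1407e+00, -1.6000e-03,  3.0185e+00]), 'ft_force': array([-0.3561, -0.2518, -1.1051]), 'moment': array([-0.0038,  0.013 ,  0.008 ]), 'opening': np.float64(0.0426)}
```

View pics/w6.png

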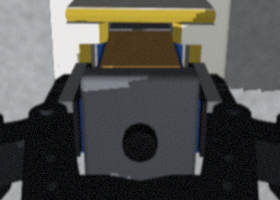

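Request:
servo_tool --deltas "0 0 -0.08 0 0 0; 0 0 -0.16 0 0 0; 0 0 -0.24 0 0 0; 0 0 -0.32 0 0 0; 0 0 -0.4 0 0 0"

```text
t: 6.75
ee_pos: [0.5091, 0.1565, 0.2904]
ee_rot: [-3.141, -0.001, 3.019]
ft_force: [-0.1, -0.3, -2.9]
opening: 0.0424
```

Request:
servo_tool --deltas "0 0 -0.15 0 0 0; 0 0 -0.3 0 0 0; 0 0 -0.45 0 0 0; 0 0 -0.6 0 0 0; 0 0 -0.6 0 0 0"

```text
t: 7.38
ee_pos: [0.5098, 0.1567, 0.364]
ee_rot: [3.141, 0.002, 3.019]
ft_force: [0.1, 0.3, -1.8]
opening: 0.0424
```

```bash
python3 -c "
from h import *
st()
goal([.469,-.167,.365],np.radians(192))
im,K,Rc,c=cam('wrist');cv2.imwrite('pics/w7.png',im)"
```

```text
{'t': np.float64(7.375), 'joints': array([ 2.9830e-01,  2.9350e-01, -1.9940e-01,  1.0755e+00, -2.0000e-04,
        4.2140e-01]), 'ee_pos': array([0.5098, 0.1567, 0.364 ]), 'ee_rot': array([3.1408e+00, 2.3000e-03, 3.0185e+00]), 'ft_force': array([ 0.0941,  0.2679, -1.7708]), 'moment': array([ 0.0023, -0.027 ,  0.0239]), 'opening': np.float64(0.0424)}
shift [ 0.0061 -2.7191 -0.0101] turn [ 1.000e-04  8.000e-04 -1.058e-01] j6 0.421
```

View pics/w7.png

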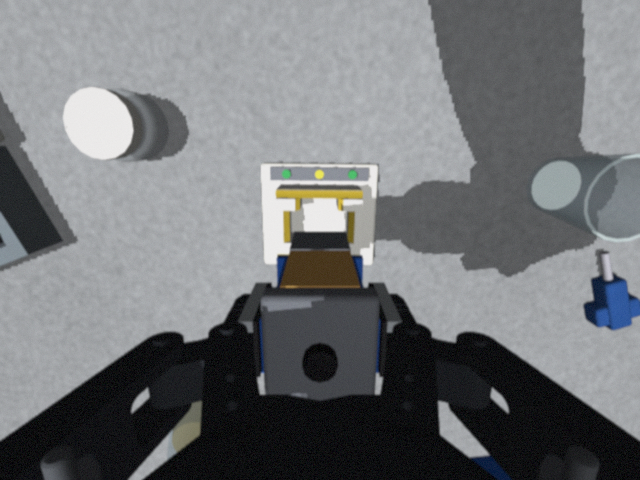

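```bash
python3 -c "
from h import *
goal([.547,-.150,.375],np.radians(192))"
```

```text
shift [-0.6249 -2.4971 -0.1005] turn [-0.000e+00  1.000e-04 -1.059e-01] j6 0.421
```

Request:
servo_tool --deltas "-0.05 -0.2 -0.01 0 0 0; -0.1 -0.42 -0.02 0 0 0; -0.16 -0.64 -0.03 0 0 0; -0.21 -0.83 -0.033 0 0 0; -0.21 -0.83 -0.033 0 0 0"

```text
t: 8.05
ee_pos: [0.5219, 0.0534, 0.3659]
ee_rot: [-3.141, -0.001, 3.016]
ft_force: [0.4, 0.4, -1.7]
opening: 0.0427
```

Request:
servo_tool --deltas "-0.05 -0.2 -0.01 0 0 0; -0.1 -0.42 -0.02 0 0 0; -0.16 -0.64 -0.03 0 0 0; -0.21 -0.83 -0.033 0 0 0; -0.21 -0.83 -0.033 0 0 0"

```text
t: 8.68
ee_pos: [0.5344, -0.049, 0.3691]
ee_rot: [-3.141, -0.002, 3.014]
ft_force: [0.6, 1.1, -1.4]
opening: 0.0426
```

Request:
servo_tool --deltas "-0.05 -0.2 -0.01 0 0 -0.025; -0.1 -0.42 -0.02 0 0 -0.055; -0.16 -0.64 -0.03 0 0 -0.085; -0.21 -0.83 -0.033 0 0 -0.106; -0.21 -0.83 -0.033 0 0 -0.106"

```text
t: 9.3
ee_pos: [0.547, -0.151, 0.3725]
ee_rot: [3.14, -0.003, -2.937]
ft_force: [0.6, -0.4, -1.9]
opening: 0.0428
```

```bash
python3 -c "
from h import *
st()
im,K,Rc,c=cam('wrist');cv2.imwrite('pics/w8.png',im);np.savez('w8',K=K,Rc=Rc,c=c)"
```

```text
{'t': np.float64(9.3), 'joints': array([-2.6930e-01,  3.4870e-01, -9.4900e-02,  1.1303e+00,  1.0000e-04,
       -4.7400e-01]), 'ee_pos': array([ 0.547 , -0.151 ,  0.3725]), 'ee_rot': array([ 3.1401e+00, -2.7000e-03, -2.9369e+00]), 'ft_force': array([ 0.5703, -0.4495, -1.8501]), 'moment': array([ 0.0124, -0.0275, -0.0183]), 'opening': np.float64(0.0428)}
```

View pics/w8.png

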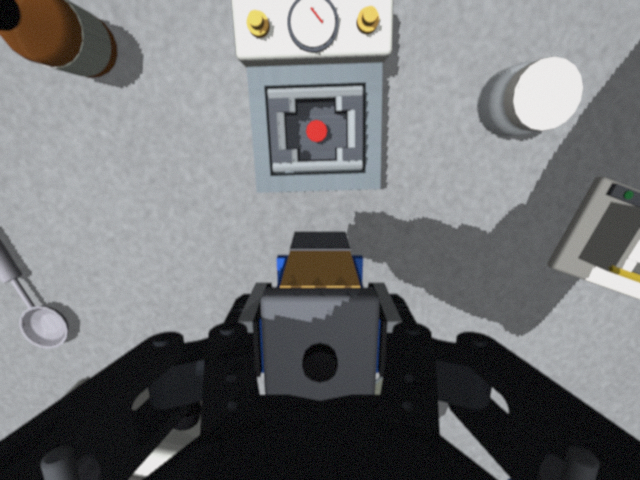

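```bash
python3 - <<'E'
import cv2
im=cv2.imread("pics/w8.png");cv2.imwrite("pics/z8.png",cv2.resize(im[50:200,235:400],None,fx=4,fy=4,interpolation=cv2.INTER_CUBIC))
E
```

```text
(no output)
```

View pics/z8.png

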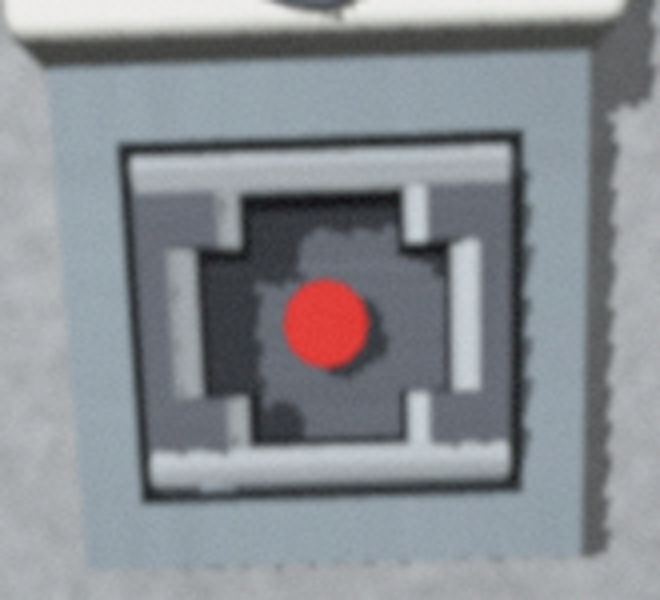

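```bash
python3 - <<'E'
from h import *
d=np.load("w8.npz");K,Rc,c=d["K"],d["Rc"],d["c"];print(c)
q=lambda L:[[235+x/4,50+y/4] for x,y in L]
X=ray(K,Rc,c,q([(45,68),(592,52),(582,556),(88,568)]),.044);print("case",X.round(4).tolist(),X.mean(0))
e=X[[1,2,3,0]]-X;print(np.degrees(np.arctan2(e[:,1],e[:,0])).round(1),np.linalg.norm(e,axis=1).round(4))
X=ray(K,Rc,c,q([(121,146),(520,133),(520,488),(145,500)]),.044);print("hole",X.mean(0))
e=X[[1,2,3,0]]-X;print(np.degrees(np.arctan2(e[:,1],e[:,0])).round(1),np.linalg.norm(e,axis=1).round(4))
for z in(.054,.064,.074):
    X=ray(K,Rc,c,q([(128,160),(512,145),(513,478),(152,488)]),z);print(z,X.mean(0))
    e=X[[1,2,3,0]]-X;print(np.degrees(np.arctan2(e[:,1],e[:,0])).round(1),np.linalg.norm(e,axis=1).round(4))
    # mouth inner edges at y: side bars outer 165..480 
for z in(.015,.035,.055):print("red",z,ray(K,Rc,c,q([(327,324)]),z))
E
```

```text
[ 0.47824839 -0.16603757  0.34180457]
case [[0.4336, -0.2349, 0.044], [0.4087, -0.1292, 0.044], [0.5056, -0.1061, 0.044], [0.5301, -0.2111, 0.044]] [ 0.46949402 -0.17033131  0.044     ]
[ 103.3   13.4  -76.9 -166.2] [0.1086 0.0997 0.1079 0.0995]
hole [ 0.46946078 -0.17040638  0.044     ]
[ 103.5   13.8  -76.5 -166.5] [0.0804 0.0703 0.0808 0.0705]
0.054 [ 0.4698073  -0.17029959  0.054     ]
[ 103.8   13.9  -76.7 -166.1] [0.0749 0.0638 0.075  0.0631]
0.064 [ 0.47010059 -0.1701515   0.064     ]
[ 103.8   13.9  -76.7 -166.1] [0.0723 0.0616 0.0724 0.0609]
0.074 [ 0.47039388 -0.17000342  0.074     ]
[ 103.8   13.9  -76.7 -166.1] [0.0697 0.0593 0.0698 0.0587]
red 0.015 [[ 0.46885189 -0.17065619  0.015     ]]
red 0.035 [[ 0.46942694 -0.17037354  0.035     ]]
red 0.055 [[ 0.47000199 -0.17009089  0.055     ]]
```

```bash
python3 - <<'E'
from h import *
K=np.load("w1.npz")["K"];T=np.array(r.grab_frame("wrist")["T_tool_cam"])
def tool(uv,z): return 1e3*ray(K,T[:3,:3],T[:3,3],[uv],z)[0]
for n in("w3","w4","w7","w8"):
    g=cv2.cvtColor(cv2.imread(f"pics/{n}.png"),cv2.COLOR_BGR2GRAY)[344:382,303:338]
    m=cv2.inRange(cv2.GaussianBlur(g,(3,3),0),0,28);k,l,s,ce=cv2.connectedComponentsWithStats(m)
    i=1+np.argmax(s[1:,4]);p=ce[i]+[303,344];print(n,s[i],p,tool(p,.1264 if n!="w3" else .1253))
d=np.load("w2.npz");R=Ro.from_euler('xyz',[-3.1405,-.0022,3.0218])
print(R.inv().apply(np.array([.508767,.15494,.109])-[.5089,.1558,.2997])*1e3)
E
```

```text
w3 [  4   2  31  36 975] [322.87692308 363.93641026] [  1.45915507   0.13250782 125.3       ]
w4 [   0    3   35   35 1019] [319.49558391 364.91167812] [  0.28609413  -0.9576878  126.4       ]
w7 [   0    0   35   38 1032] [319.51065891 362.23062016] [  1.29977401  -0.95303028 126.4       ]
w8 [   0    0   35   38 1022] [319.50293542 362.20939335] [  1.30777541  -0.95554349 126.4       ]
[ -0.39026835  -0.66136202 190.70043938]
```

```bash
python3 -c "
from h import *
goal([.4688,-.1695,.3184],np.radians(193.4))"
```

```text
shift [ 0.6671 -0.028   0.4534] turn [ 0.0007 -0.001  -0.0089] j6 -0.474
```

Request:
servo_tool --deltas "0.2 -0.008 0 0 0 0; 0.4 -0.016 0.05 0 0 -0.004; 0.6 -0.024 0.25 0 0 -0.009; 0.667 -0.028 0.4 0 0 -0.009; 0.667 -0.028 0.453 0.0007 -0.001 -0.009"

```text
t: 10.02
ee_pos: [0.4677, -0.1682, 0.3175]
ee_rot: [3.14, -0.002, -2.907]
ft_force: [0.7, -0.0, -1.8]
opening: 0.0425
```

```bash
python3 -c "
from h import *
st();goal([.4688,-.1695,.3184],np.radians(193.4))
for n in('wrist','top','scene'):
    im,K,Rc,c=cam(n);cv2.imwrite('pics/%s9.png'%n,im);np.savez(n+'9',K=K,Rc=Rc,c=c)"
```

```text
{'t': np.float64(10.025), 'joints': array([-3.453e-01,  2.692e-01, -3.643e-01,  9.398e-01,  7.000e-04,
       -5.801e-01]), 'ee_pos': array([ 0.4677, -0.1682,  0.3175]), 'ee_rot': array([ 3.1397e+00, -1.8000e-03, -2.9068e+00]), 'ft_force': array([ 0.7006, -0.009 , -1.8462]), 'moment': array([0.0248, 0.06  , 0.027 ]), 'opening': np.float64(0.0425)}
shift [-0.0062 -0.013  -0.0078] turn [ 0.0006 -0.0006  0.0003] j6 -0.58
```

View pics/wrist9.png

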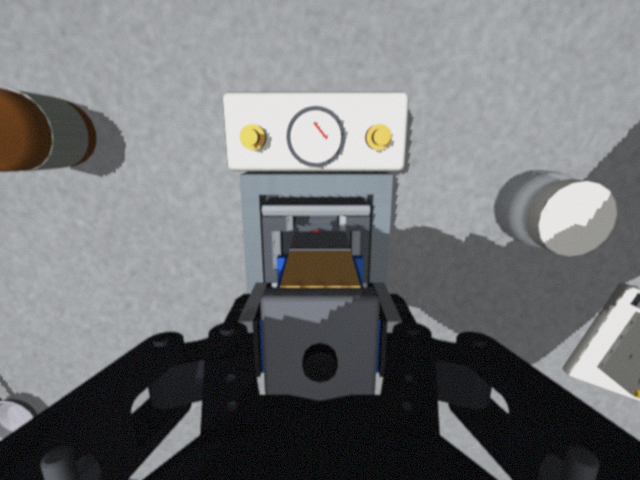

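View pics/scene9.png

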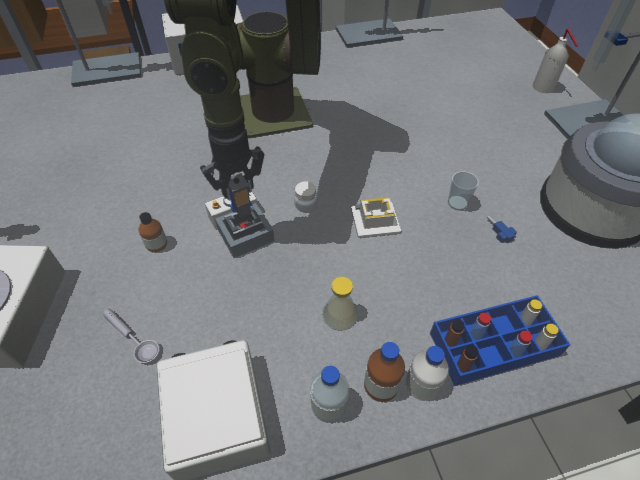

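```bash
python3 - <<'E'
import cv2
im=cv2.imread("pics/wrist9.png");cv2.imwrite("pics/z9.png",cv2.resize(im[160:310,235:400],None,fx=4,fy=4,interpolation=cv2.INTER_CUBIC))
E
```

```text
(no output)
```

View pics/z9.png

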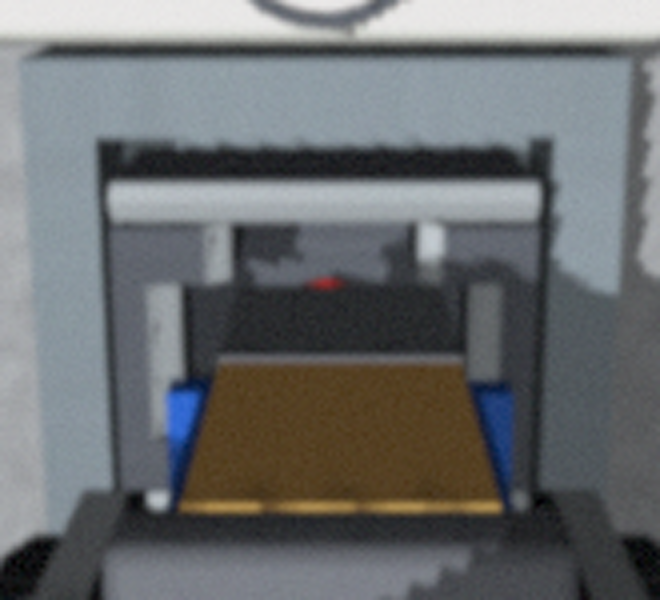

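```bash
python3 - <<'E'
from h import *
d=np.load("wrist9.npz");K,Rc,c=d["K"],d["Rc"],d["c"]
o=r.get_obs();R=Ro.from_euler('xyz',o["ee_rot"])
q=lambda L:[[235+x/4,160+y/4] for x,y in L]
for z in(.060,.065,.07,.075):
    X=ray(K,Rc,c,q([(106,182),(545,182),(108,222),(540,222)]),z);print(z,np.linalg.norm(X[0]-X[1]),R.inv().apply(X-o["ee_pos"]).round(4).tolist())
X=ray(K,Rc,c,q([(232,285),(462,285)]),.099);print(R.inv().apply(X-o["ee_pos"]),np.linalg.norm(X[0]-X[1]))
X=ray(K,Rc,c,q([(22,60),(632,57)]),.044);print(R.inv().apply(X-o["ee_pos"]),np.linalg.norm(X[0]-X[1]))
E
```

```text
0.06 0.07384545589284547 [[0.0311, -0.0386, 0.2587], [0.0311, 0.0352, 0.2587], [0.0242, -0.0386, 0.2587], [0.0242, 0.0347, 0.2587]]
0.065 0.07221690570370513 [[0.032, -0.0377, 0.2537], [0.032, 0.0345, 0.2537], [0.0253, -0.0377, 0.2537], [0.0253, 0.0339, 0.2537]]
0.07 0.07058835551456484 [[0.0329, -0.0369, 0.2487], [0.0329, 0.0337, 0.2487], [0.0263, -0.0369, 0.2487], [0.0263, 0.0332, 0.2487]]
0.075 0.0689598053254245 [[0.0338, -0.036, 0.2437], [0.0338, 0.0329, 0.2437], [0.0274, -0.036, 0.2437], [0.0274, 0.0324, 0.2437]]
[[ 0.02329545 -0.01466515  0.21973266]
 [ 0.02329142  0.0180509   0.21973201]] 0.03271605773037886
[[ 0.04990163 -0.05511156  0.27471267]
 [ 0.05041044  0.05206146  0.27471014]] 0.1071742346986019
```

```bash
python3 - <<'E'
from h import *
st();goal([.4688,-.1695,.3184],np.radians(193.4))
im,K,Rc,c=cam('wrist');np.savez('w10',K=K,Rc=Rc,c=c);cv2.imwrite("pics/w10.png",im);cv2.imwrite("pics/z10.png",cv2.resize(im[160:310,235:400],None,fx=4,fy=4,interpolation=cv2.INTER_CUBIC))
st()
E
```

```text
{'t': np.float64(10.175), 'joints': array([-3.454e-01,  2.698e-01, -3.599e-01,  9.405e-01,  4.000e-04,
       -5.806e-01]), 'ee_pos': array([ 0.4694, -0.1689,  0.3188]), 'ee_rot': array([-3.1416e+00,  8.0000e-04, -2.9065e+00]), 'ft_force': array([-0.0026, -0.1186, -0.7863]), 'moment': array([-0.0173, -0.0376, -0.0013]), 'opening': np.float64(0.0425)}
shift [ 0.0062 -0.004   0.0029] turn [-0.      0.0002  0.0004] j6 -0.581
{'t': np.float64(10.225), 'joints': array([-3.456e-01,  2.697e-01, -3.591e-01,  9.406e-01,  2.000e-04,
       -5.807e-01]), 'ee_pos': array([ 0.4697, -0.1691,  0.3191]), 'ee_rot': array([-3.1410e+00,  1.3000e-03, -2.9065e+00]), 'ft_force': array([ 0.0823, -0.1105, -1.3189]), 'moment': array([ 0.0019, -0.0116,  0.0167]), 'opening': np.float64(0.0425)}
```

View pics/z10.png

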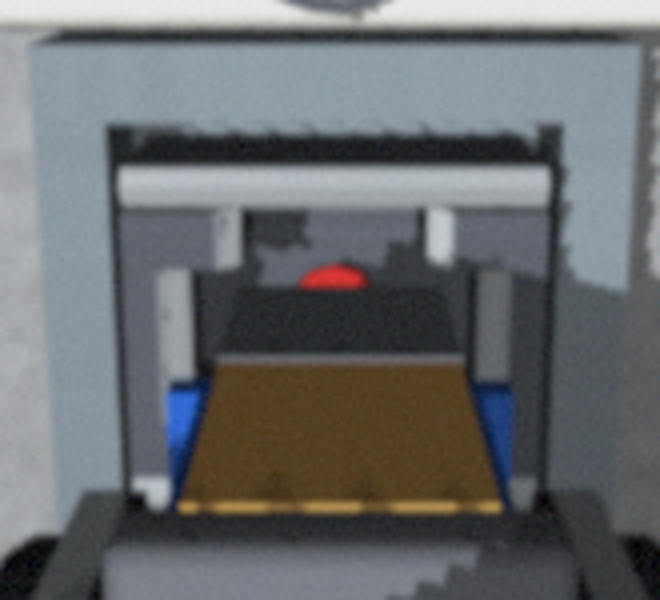

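```bash
python3 - <<'E'
from h import *
T=np.array(r.grab_frame("wrist")["T_tool_cam"]);K=np.load("w1.npz")["K"]
def tool(L,z): return (1e3*ray(K,T[:3,:3],T[:3,3],[[235+x/4,160+y/4] for x,y in L],z)).round(1).tolist()
for z in(.244,.2484,.253):print("bar",z,tool([(116,165),(553,165),(117,208),(550,208)],z))
print("front edge underside",tool([(238,287),(455,287)],.2184))
print("sand bottom step",tool([(216,363),(468,363)],.19),tool([(216,363),(468,363)],.2))
print("case edge",tool([(32,45),(642,45)],.2748))
# same for cradle with w2 (seated): bar edge, button
im=cv2.imread("pics/w2.png");cv2.imwrite("pics/z2.png",cv2.resize(im[160:330,240:400],None,fx=4,fy=4,interpolation=cv2.INTER_CUBIC))
E
```

```text
bar 0.244 [[34.1, -36.2, 244.0], [34.1, 32.7, 244.0], [27.2, -36.3, 244.0], [27.2, 32.5, 244.0]]
bar 0.2484 [[33.4, -36.9, 248.4], [33.4, 33.4, 248.4], [26.3, -37.0, 248.4], [26.4, 33.2, 248.4]]
bar 0.253 [[32.6, -37.7, 253.0], [32.6, 34.1, 253.0], [25.4, -37.8, 253.0], [25.4, 34.0, 253.0]]
front edge underside [[21.0, -15.3, 218.4], [21.0, 15.5, 218.4]]
sand bottom step [[18.8, -16.0, 190.0], [18.8, 14.9, 190.0]] [[15.6, -17.0, 200.0], [15.6, 15.9, 200.0]]
case edge [[50.2, -55.1, 274.8], [50.2, 52.3, 274.8]]
```

View pics/z2.png

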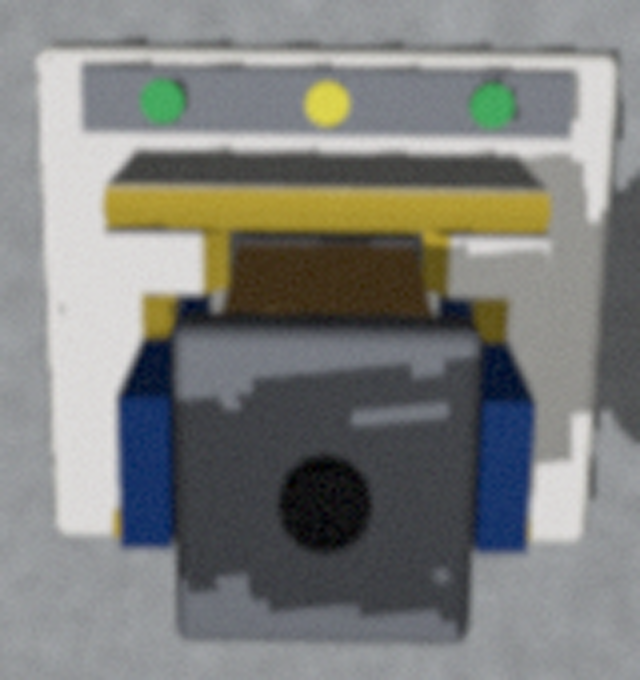

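```bash
python3 - <<'E'
from h import *
T=np.array(r.grab_frame("wrist")["T_tool_cam"]);K=np.load("w1.npz")["K"]
f=lambda p,z:(1e3*ray(K,T[:3,:3],T[:3,3],p,z)).round(2).tolist()
print(f([[240+106/4,160+187/4],[240+549/4,160+187/4],[240+106/4,160+231/4]],.2457))
R=Ro.from_euler('xyz',[-3.1405,-.0022,3.0218]);print(R.inv().apply(np.array([.509,.1565,.2354])-[.5089,.1558,.2997])*1e3)
E
```

```text
[[30.27, -35.0, 245.7], [30.31, 35.7, 245.7], [23.09, -35.31, 245.7]]
[-0.15708875  0.77719102 64.29899919]
```

```bash
python3 - <<'E'
from h import *
d=np.load("w8.npz");K,Rc,c=d["K"],d["Rc"],d["c"]
q=lambda L:[[235+x/4,50+y/4] for x,y in L]
for z in(.046,.05,.054,.058,.062,.066,.07):
    X=ray(K,Rc,c,q([(325,192),(335,443),(243,300),(408,300),(202,325),(452,320)]),z)
    print(z,"x48",np.linalg.norm(X[0]-X[1]).round(4),"ctr",X[:2].mean(0).round(4),"slot y",np.linalg.norm(X[4]-X[5]).round(4),"y32",np.linalg.norm(X[2]-X[3]).round(4))
# cradle analog w7 (empty cradle)
im=cv2.imread("pics/w7.png");cv2.imwrite("pics/z7.png",cv2.resize(im[150:280,245:395],None,fx=4,fy=4,interpolation=cv2.INTER_CUBIC))
E
```

```text
0.046 x48 0.0495 ctr [ 0.4689 -0.1697  0.046 ] slot y 0.0517 y32 0.034
0.05 x48 0.0488 ctr [ 0.4691 -0.1697  0.05  ] slot y 0.051 y32 0.0335
0.054 x48 0.0482 ctr [ 0.4692 -0.1696  0.054 ] slot y 0.0503 y32 0.0331
0.058 x48 0.0475 ctr [ 0.4693 -0.1696  0.058 ] slot y 0.0496 y32 0.0326
0.062 x48 0.0468 ctr [ 0.4694 -0.1695  0.062 ] slot y 0.0489 y32 0.0322
0.066 x48 0.0462 ctr [ 0.4696 -0.1695  0.066 ] slot y 0.0482 y32 0.0317
0.07 x48 0.0455 ctr [ 0.4697 -0.1694  0.07  ] slot y 0.0475 y32 0.0312
```

View pics/z7.png

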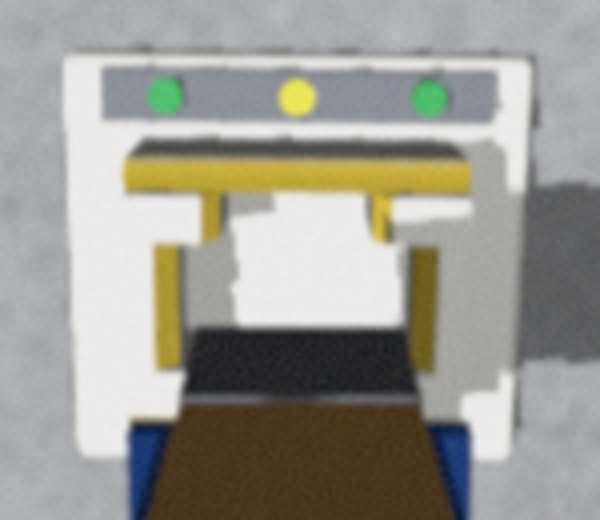

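```bash
python3 - <<'E'
import cv2,numpy as np
a=cv2.imread("pics/top9.png")[240:335,335:430];b=cv2.imread("pics/scene9.png")[170:260,195:285]
cv2.imwrite("pics/z9b.png",np.hstack([cv2.resize(a,(398,398),interpolation=cv2.INTER_CUBIC),cv2.resize(b,(398,398),interpolation=cv2.INTER_CUBIC)]))
E
```

```text
(no output)
```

View pics/z9b.png

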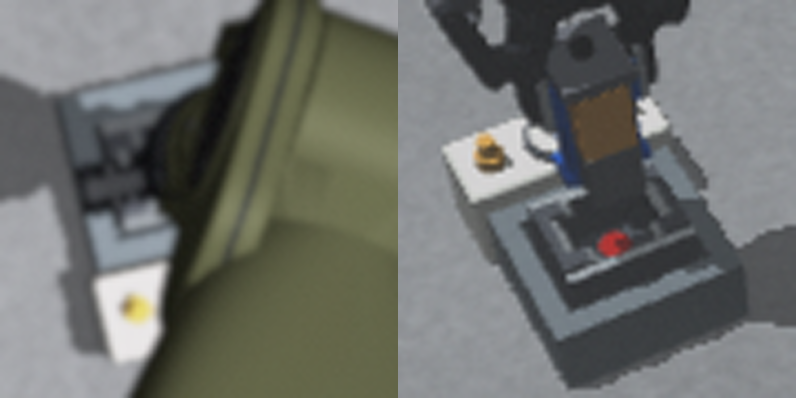

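```bash
python3 -c "
from h import *
goal([.4683,-.1701,.3044],np.radians(193.4));st()"
```

```text
shift [ 0.0131 -0.0034  0.1238] turn [-0.0003  0.0005  0.0003] j6 -0.581
{'t': np.float64(10.325), 'joints': array([-3.460e-01,  2.695e-01, -3.587e-01,  9.407e-01,  2.000e-04,
       -5.808e-01]), 'ee_pos': array([ 0.4697, -0.1693,  0.3193]), 'ee_rot': array([-3.1407e+00,  1.6000e-03, -2.9068e+00]), 'ft_force': array([ 0.1104, -0.3075, -1.3829]), 'moment': array([-0.0203,  0.0289, -0.0139]), 'opening': np.float64(0.0425)}
```

Request:
servo_tool --deltas "0.013 -0.004 0.03 -0.0003 0.0005 0; 0.013 -0.004 0.07 -0.0003 0.0005 0; 0.013 -0.004 0.11 -0.0003 0.0005 0; 0.013 -0.004 0.124 -0.0003 0.0005 0; 0.013 -0.004 0.124 -0.0003 0.0005 0"

```text
t: 10.95
ee_pos: [0.4682, -0.1702, 0.3041]
ee_rot: [3.141, -0.0, -2.907]
ft_force: [-0.3, -0.2, -0.2]
opening: 0.0425
```

Request:
servo_tool --deltas "0 0 0 0 0 0; 0 0 0 0 0 0; 0 0 0 0 0 0; 0 0 0 0 0 0; 0 0 0 0 0 0"

```text
t: 11.58
ee_pos: [0.4682, -0.1702, 0.3041]
ee_rot: [3.141, -0.0, -2.907]
ft_force: [-0.4, 0.8, -2.6]
opening: 0.0425
```

```bash
python3 - <<'E'
from h import *
st();goal([.4683,-.1701,.3044],np.radians(193.4))
im,K,Rc,c=cam('wrist');np.savez('w11',K=K,Rc=Rc,c=c);cv2.imwrite("pics/w11.png",im);cv2.imwrite("pics/z11.png",cv2.resize(im[160:310,235:400],None,fx=4,fy=4,interpolation=cv2.INTER_CUBIC))
E
```

```text
{'t': np.float64(11.575), 'joints': array([-3.486e-01,  2.817e-01, -3.851e-01,  9.045e-01,  1.000e-04,
       -5.833e-01]), 'ee_pos': array([ 0.4682, -0.1702,  0.3041]), 'ee_rot': array([ 3.1413e+00, -4.0000e-04, -2.9069e+00]), 'ft_force': array([-0.3757,  0.7922, -2.5556]), 'moment': array([-0.0102,  0.0035,  0.0275]), 'opening': np.float64(0.0425)}
shift [-0.0007  0.0005 -0.0024] turn [ 0.0001 -0.0001  0.0003] j6 -0.583
```

View pics/z11.png

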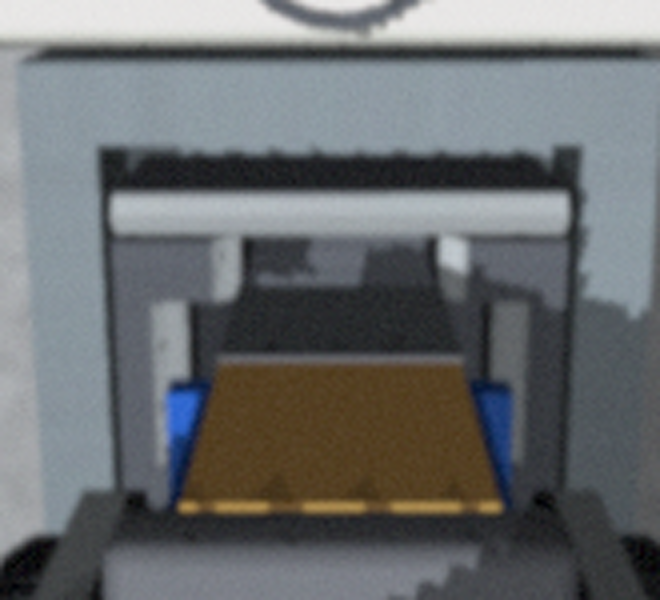

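```bash
python3 - <<'E'
from h import *
T=np.array(r.grab_frame("wrist")["T_tool_cam"]);K=np.load("w1.npz")["K"]
def tool(L,z): return (1e3*ray(K,T[:3,:3],T[:3,3],[[235+x/4,160+y/4] for x,y in L],z)).round(1).tolist()
for z in(.060,.065,.07):print("bar",z,tool([(108,191),(572,191),(108,236)],.3041-z))
print("case edge",tool([(17,58),(662,58)],.3041-.044))
# cradle static w7 (in hand): TCP .364, z 7 image crop 245,150
f=lambda L,z:(1e3*ray(K,T[:3,:3],T[:3,3],[[245+x/4,150+y/4] for x,y in L],z)).round(1).tolist()
print("cradle w7 bar",f([(125,160),(472,160),(125,191)],.364-.054))
for n in("w2","w7"):pass
E
```

```text
bar 0.06 [[29.9, -37.6, 244.1], [30.0, 35.9, 244.1], [22.6, -38.0, 244.1]]
bar 0.065 [[30.9, -36.8, 239.1], [30.9, 35.1, 239.1], [23.7, -37.1, 239.1]]
bar 0.07 [[31.8, -35.9, 234.1], [31.9, 34.2, 234.1], [24.9, -36.2, 234.1]]
case edge [[49.3, -54.5, 260.1], [49.3, 52.6, 260.1]]
cradle w7 bar [[32.2, -36.7, 310.0], [32.2, 34.3, 310.0], [25.8, -36.9, 310.0]]
```

Request:
servo_tool --deltas "0 0 0.02 0 0 0; 0 0 0.04 0 0 0; 0 0 0.06 0 0 0; 0 0 0.08 0 0 0; 0 0 0.1 0 0 0"

```text
t: 12.3
ee_pos: [0.4682, -0.1702, 0.2919]
ee_rot: [3.141, -0.001, -2.907]
ft_force: [-0.1, -0.5, -1.7]
opening: 0.0425
```

Request:
servo_tool --deltas "0 0 0.01 0 0 0; 0 0 0.02 0 0 0; 0 0 0.03 0 0 0; 0 0 0.04 0 0 0; 0 0 0.04 0 0 0"

```text
t: 12.92
ee_pos: [0.4682, -0.1701, 0.287]
ee_rot: [3.141, -0.001, -2.907]
ft_force: [-0.9, -0.3, -1.6]
opening: 0.0428
```

```bash
python3 - <<'E'
from h import *
st()
im,K,Rc,c=cam('wrist');cv2.imwrite("pics/w12.png",im);cv2.imwrite("pics/z12.png",cv2.resize(im[160:310,235:400],None,fx=4,fy=4,interpolation=cv2.INTER_CUBIC))
E
```

```text
{'t': np.float64(12.925), 'joints': array([-3.486e-01,  2.975e-01, -4.125e-01,  8.616e-01,  1.000e-04,
       -5.833e-01]), 'ee_pos': array([ 0.4682, -0.1701,  0.287 ]), 'ee_rot': array([ 3.1411e+00, -6.0000e-04, -2.9069e+00]), 'ft_force': array([-0.8967, -0.2905, -1.5867]), 'moment': array([-0.001 , -0.0098, -0.0068]), 'opening': np.float64(0.0428)}
```

View pics/z12.png

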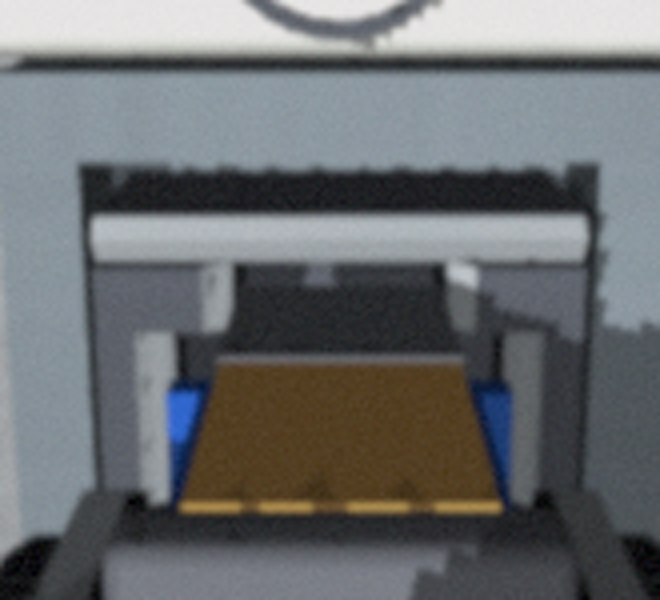

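Request:
servo_tool --deltas "0.004 0 0.01 0 0 0; 0.004 0 0.02 0 0 0; 0.004 0 0.03 0 0 0; 0.004 0 0.04 0 0 0; 0.004 0 0.04 0 0 0"

```text
t: 13.6
ee_pos: [0.4677, -0.1702, 0.2821]
ee_rot: [3.141, -0.001, -2.907]
ft_force: [-1.4, -0.8, -1.0]
opening: 0.0423
```

Request:
servo_tool --deltas "0 0 0.01 0 0 0; 0 0 0.02 0 0 0; 0 0 0.03 0 0 0; 0 0 0.04 0 0 0; 0 0 0.04 0 0 0"

```text
t: 14.22
ee_pos: [0.4676, -0.1702, 0.2772]
ee_rot: [3.141, -0.001, -2.907]
ft_force: [-0.4, 0.4, -1.1]
opening: 0.0422
```

```bash
python3 - <<'E'
from h import *
st()
im,K,Rc,c=cam('wrist');cv2.imwrite("pics/w13.png",im);cv2.imwrite("pics/z13.png",cv2.resize(im[160:310,235:400],None,fx=4,fy=4,interpolation=cv2.INTER_CUBIC))
E
```

```text
{'t': np.float64(14.225), 'joints': array([-0.3491,  0.3065, -0.4286,  0.8368,  0.    , -0.5839]), 'ee_pos': array([ 0.4676, -0.1702,  0.2772]), 'ee_rot': array([ 3.1409e+00, -1.0000e-03, -2.9069e+00]), 'ft_force': array([-0.427 ,  0.4015, -1.0572]), 'moment': array([-0.07  ,  0.0092,  0.0261]), 'opening': np.float64(0.0422)}
```

View pics/z13.png

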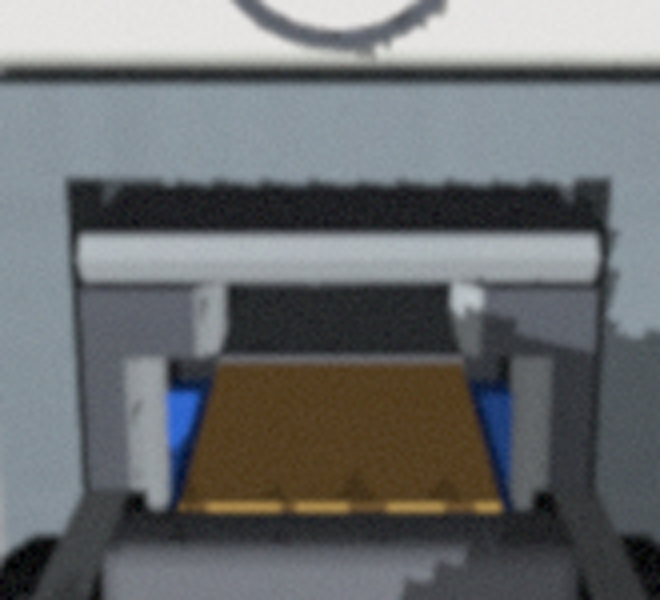

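Request:
servo_tool --deltas "0 0 0.01 0 0 0; 0 0 0.02 0 0 0; 0 0 0.03 0 0 0; 0 0 0.04 0 0 0; 0 0 0.04 0 0 0"

```text
t: 14.9
ee_pos: [0.4676, -0.1702, 0.2724]
ee_rot: [3.141, -0.001, -2.907]
ft_force: [0.1, 0.4, -1.6]
opening: 0.0427
```

```bash
python3 - <<'E'
from h import *
st()
im,K,Rc,c=cam('wrist');cv2.imwrite("pics/z14.png",cv2.resize(im[160:310,235:400],None,fx=4,fy=4,interpolation=cv2.INTER_CUBIC))
E
```

```text
{'t': np.float64(14.9), 'joints': array([-3.492e-01,  3.114e-01, -4.360e-01,  8.247e-01,  1.000e-04,
       -5.839e-01]), 'ee_pos': array([ 0.4676, -0.1702,  0.2724]), 'ee_rot': array([ 3.1408e+00, -1.1000e-03, -2.9069e+00]), 'ft_force': array([ 0.0844,  0.3746, -1.5641]), 'moment': array([0.027 , 0.0131, 0.0143]), 'opening': np.float64(0.0427)}
```

View pics/z14.png

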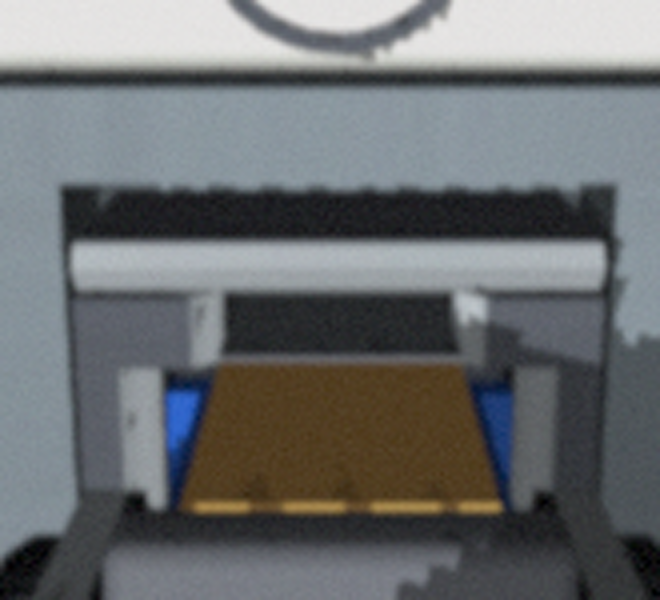

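Request:
servo_tool --deltas "0 0 0.01 0 0 0; 0 0 0.02 0 0 0; 0 0 0.03 0 0 0; 0 0 0.04 0 0 0; 0 0 0.04 0 0 0"

```text
t: 15.58
ee_pos: [0.4675, -0.1702, 0.2675]
ee_rot: [3.141, -0.001, -2.907]
ft_force: [-0.0, -0.8, -2.4]
opening: 0.0428
```

Request:
servo_tool --deltas "0 0 0.01 0 0 0; 0 0 0.02 0 0 0; 0 0 0.03 0 0 0; 0 0 0.035 0 0 0; 0 0 0.035 0 0 0"

```text
t: 16.2
ee_pos: [0.4675, -0.1702, 0.2632]
ee_rot: [3.141, -0.001, -2.907]
ft_force: [-0.6, -0.1, -1.1]
opening: 0.0426
```

Underside is now about 45 mm above the bench, with no contact yet. I'll keep going down in small steps.

Request:
servo_tool --deltas "0 0 0.007 0 0 0; 0 0 0.014 0 0 0; 0 0 0.021 0 0 0; 0 0 0.028 0 0 0; 0 0 0.028 0 0 0"

```text
t: 16.82
ee_pos: [0.4675, -0.1702, 0.2598]
ee_rot: [3.141, -0.001, -2.907]
ft_force: [-1.0, 0.6, -1.0]
opening: 0.0424
```

Request:
servo_tool --deltas "0 0 0.007 0 0 0; 0 0 0.014 0 0 0; 0 0 0.021 0 0 0; 0 0 0.028 0 0 0; 0 0 0.028 0 0 0"

```text
t: 17.45
ee_pos: [0.4675, -0.1702, 0.2565]
ee_rot: [3.141, -0.001, -2.907]
ft_force: [-0.5, -0.5, 1.6]
opening: 0.0428
```

Request:
servo_tool --deltas "0 0 0.007 0 0 0; 0 0 0.014 0 0 0; 0 0 0.021 0 0 0; 0 0 0.028 0 0 0; 0 0 0.028 0 0 0"

```text
t: 18.08
ee_pos: [0.4676, -0.1702, 0.2531]
ee_rot: [3.141, -0.001, -2.907]
ft_force: [-0.5, 0.6, 2.7]
opening: 0.0422
```

Request:
servo_tool --deltas "0 0 0.006 0 0 0; 0 0 0.012 0 0 0; 0 0 0.018 0 0 0; 0 0 0.024 0 0 0; 0 0 0.024 0 0 0"

```text
t: 18.7
ee_pos: [0.4676, -0.1702, 0.2502]
ee_rot: [3.141, -0.001, -2.907]
ft_force: [-1.5, 1.4, 3.5]
opening: 0.0424
```

Request:
servo_tool --deltas "0 0 0.005 0 0 0; 0 0 0.01 0 0 0; 0 0 0.015 0 0 0; 0 0 0.018 0 0 0; 0 0 0.018 0 0 0"

```text
t: 19.32
ee_pos: [0.4676, -0.1702, 0.248]
ee_rot: [3.141, -0.001, -2.907]
ft_force: [-0.9, 0.7, 3.8]
opening: 0.0427
```

Request:
servo_tool --deltas "0 0 0.005 0 0 0; 0 0 0.01 0 0 0; 0 0 0.015 0 0 0; 0 0 0.018 0 0 0; 0 0 0.018 0 0 0"

```text
t: 19.95
ee_pos: [0.4676, -0.1702, 0.2459]
ee_rot: [3.141, -0.001, -2.907]
ft_force: [-1.0, -0.4, 3.5]
opening: 0.0427
```

Request:
servo_tool --deltas "0 0 0.004 0 0 0; 0 0 0.008 0 0 0; 0 0 0.012 0 0 0; 0 0 0.012 0 0 0; 0 0 0.012 0 0 0"

```text
t: 20.58
ee_pos: [0.4675, -0.1702, 0.2452]
ee_rot: [3.141, -0.001, -2.907]
ft_force: [-3.4, 2.0, 10.7]
opening: 0.0425
```

Request:
servo_tool --deltas "0 0 0.004 0 0 0; 0 0 0.008 0 0 0; 0 0 0.012 0 0 0; 0 0 0.012 0 0 0; 0 0 0.012 0 0 0"

```text
t: 21.2
ee_pos: [0.4674, -0.1701, 0.2452]
ee_rot: [3.141, 0.0, -2.907]
ft_force: [-4.6, 1.7, 16.3]
opening: 0.0428
```

Request:
servo_tool --deltas "0 0 0.01 0 0 0; 0 0 0.01 0 0 0; 0 0 0.01 0 0 0; 0 0 0.01 0 0 0; 0 0 0.01 0 0 0" --claw 70

```text
t: 21.82
ee_pos: [0.4674, -0.1701, 0.2438]
ee_rot: [3.141, -0.0, -2.907]
ft_force: [0.9, 0.2, -0.0]
opening: 0.0616
```

```bash
python3 - <<'E'
from h import *
st()
im,K,Rc,c=cam('wrist');cv2.imwrite("pics/w15.png",im)
E
```

```text
{'t': np.float64(21.825), 'joints': array([-3.491e-01,  3.418e-01, -4.785e-01,  7.509e-01,  2.000e-04,
       -5.839e-01]), 'ee_pos': array([ 0.4674, -0.1701,  0.2438]), 'ee_rot': array([ 3.1412e+00, -2.0000e-04, -2.9069e+00]), 'ft_force': array([ 0.8873,  0.1918, -0.0196]), 'moment': array([ 0.0394,  0.0868, -0.0101]), 'opening': np.float64(0.0616)}
```

View pics/w15.png

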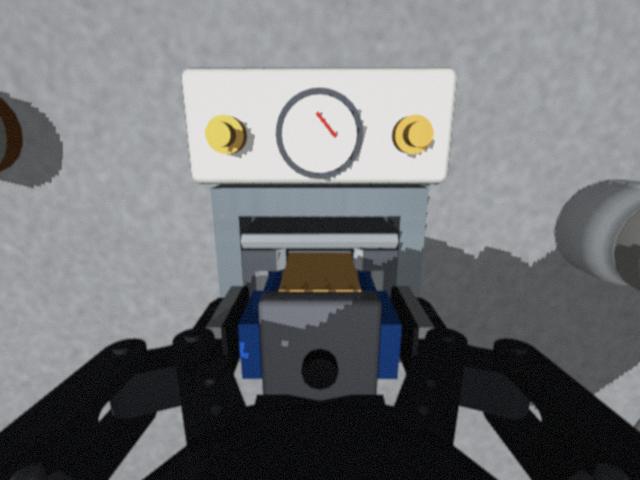

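Tabs at (250,335) and (390,335) have sprung out, the fingers are clear, and the cartridge has not popped up. I'll open fully and retreat upward.

Request:
servo_tool --deltas "0 0 0 0 0 0; 0 0 0 0 0 0; 0 0 0 0 0 0; 0 0 -0.03 0 0 0; 0 0 -0.08 0 0 0" --claw 0

```text
t: 22.5
ee_pos: [0.4674, -0.1701, 0.2537]
ee_rot: [3.141, -0.0, -2.907]
ft_force: [-0.0, -0.6, -0.3]
opening: 0.0853
```

Request:
servo_tool --deltas "0 0 -0.2 0 0 0; 0 0 -0.4 0 0 0; 0 0 -0.6 0 0 0; 0 0 -0.8 0 0 0; 0 0 -1 0 0 0"

```text
t: 23.12
ee_pos: [0.4673, -0.1701, 0.375]
ee_rot: [3.141, 0.0, -2.907]
ft_force: [0.5, -0.4, -0.5]
opening: 0.0851
```

```bash
python3 - <<'E'
from h import *
st()
im,K,Rc,c=cam('wrist');cv2.imwrite("pics/w16.png",im);np.savez('w16',K=K,Rc=Rc,c=c)
im,K,Rc,c=cam('scene');cv2.imwrite("pics/s16.png",cv2.resize(im[140:270,180:320],None,fx=4,fy=4,interpolation=cv2.INTER_CUBIC))
E
```

```text
{'t': np.float64(23.125), 'joints': array([-3.4920e-01,  2.2800e-01, -2.6100e-01,  1.0818e+00,  2.0000e-04,
       -5.8390e-01]), 'ee_pos': array([ 0.4673, -0.1701,  0.375 ]), 'ee_rot': array([ 3.1414e+00,  1.0000e-04, -2.9069e+00]), 'ft_force': array([ 0.4813, -0.3977, -0.5263]), 'moment': array([0.005 , 0.003 , 0.0301]), 'opening': np.float64(0.0851)}
```

View pics/w16.png

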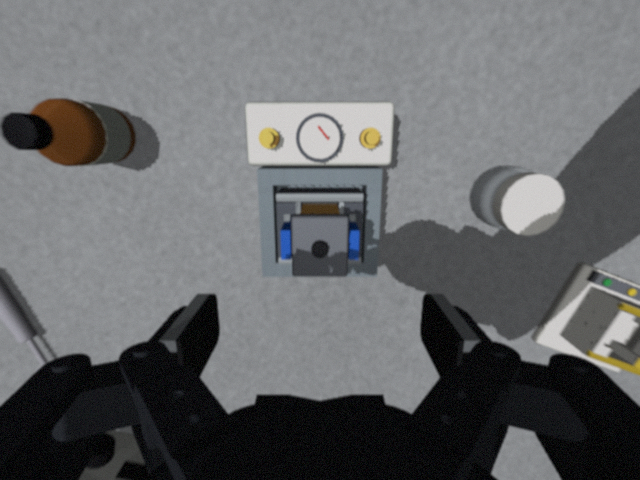

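View pics/s16.png

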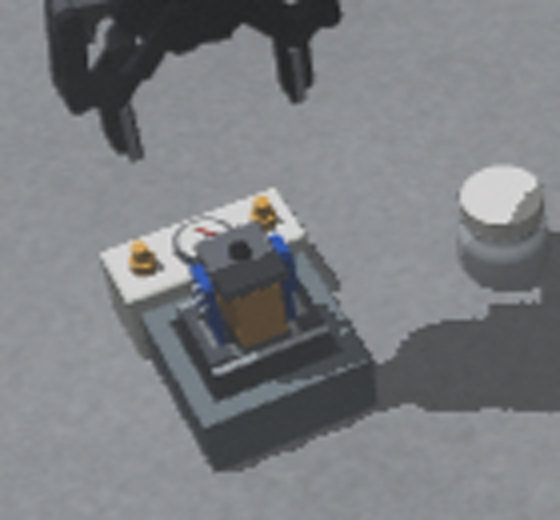

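```bash
python3 - <<'E'
from h import *
d=np.load("w16.npz");K,Rc,c=d["K"],d["Rc"],d["c"];im=cv2.imread("pics/w16.png")
b=cv2.inRange(cv2.cvtColor(im,cv2.COLOR_BGR2HSV),(105,120,30),(130,255,255))[210:280,265:375]
for v in(235,245,252):
    xs=np.where(b[v-210])[0]+265;print("blue",v,xs.min(),xs.max())
g=cv2.GaussianBlur(cv2.cvtColor(im,cv2.COLOR_BGR2GRAY),(3,3),0)[238:262,308:333]
m=cv2.inRange(g,0,40);k,l,s,ce=cv2.connectedComponentsWithStats(m);i=1+np.argmax(s[1:,4]);p=ce[i]+[308,238];print("btn",p,s[i])
S,Ks,Rs,cs=cam("scene")
ps=np.array([180+240/4,140+250/4])
for z in(.119,.121,.123,.127,.133):
    print(z,ray(K,Rc,c,[p],z).round(4),ray(Ks,Rs,cs,[ps],z).round(4))
xs=(281,361)
for z in(.104,.109,.12):
    X=ray(K,Rc,c,[[280.5,240],[360.5,240]],z);print(z,np.linalg.norm(X[0]-X[1]))
cv2.imwrite("pics/z16.png",cv2.resize(im[150:290,240:400],None,fx=4,fy=4,interpolation=cv2.INTER_CUBIC))
E
```

```text
blue 235 280 359
blue 245 281 359
blue 252 281 358
btn [319.59585492 249.1865285 ] [  5   4  15  16 193]
0.119 [[ 0.469  -0.1708  0.119 ]] [[ 0.4722 -0.1689  0.119 ]]
0.121 [[ 0.4684 -0.171   0.121 ]] [[ 0.4741 -0.169   0.121 ]]
0.123 [[ 0.4677 -0.1711  0.123 ]] [[ 0.4761 -0.1691  0.123 ]]
0.127 [[ 0.4665 -0.1714  0.127 ]] [[ 0.4799 -0.1692  0.127 ]]
0.133 [[ 0.4646 -0.1718  0.133 ]] [[ 0.4857 -0.1694  0.133 ]]
0.104 0.05869085888345164
0.109 0.05746897796672017
0.12 0.05478083994991093
```

View pics/z16.png

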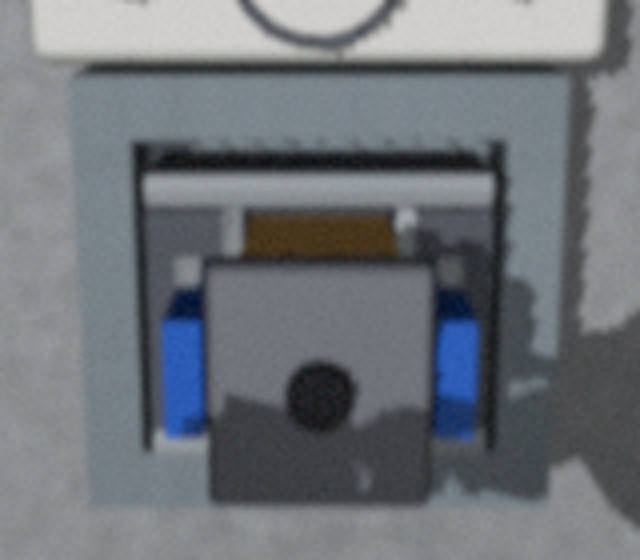

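```bash
python3 -c "
from h import *
st();print(r.close_job())"
```

```text
{'t': np.float64(23.275), 'joints': array([-3.492e-01,  2.278e-01, -2.611e-01,  1.079e+00,  2.000e-04,
       -5.839e-01]), 'ee_pos': array([ 0.4679, -0.1704,  0.3751]), 'ee_rot': array([-3.1402e+00,  2.5000e-03, -2.9069e+00]), 'ft_force': array([-0.4264,  0.128 ,  0.0387]), 'moment': array([-0.0418,  0.0493,  0.0535]), 'opening': np.float64(0.0855)}
the job is handed in; nothing more can be done
None
```

I moved the cartridge from the cradle to the dryer port and, as far as I could check, it is latched there. The job was handed in at 23.3 s of robot time; no verdict was reported.

**What I did:** I squeezed both tabs with 30 N and drew the cartridge out. It came freely, with only its own weight showing on the wrist force. I then lowered it into the port in small steps. The ejector spring came in about 14 mm before a hard stop, which I felt with the TCP at z = 0.2452 m, putting the underside about 27 mm above the bench. I released while still pressing lightly, at most 16 N in the readings I took.

**Last checks:**
- **Tabs:** both blue tabs show out in the wrist image, about 56–57 mm over their outer faces.
- **Seating:** two-view triangulation puts the button top at roughly 0.117–0.121 m. Latched would be about 0.121 m and popped up about 0.133 m.
- **Release:** the gripper is open, well above the cartridge, with no wrist force beyond noise.
- **Bystanders:** the jar and amber bottle look undisturbed; I did not measure any of the bystanders. The arm crossed with the cartridge well above them.

**Disagreements:** the wrist camera's calibration was about 1 mm off sideways, so I centred on the fingers' own image instead. Its estimates of the port's x position differed by 2–3 mm and of the rim height by about 10 mm (59–70 mm; by feel the rim is at about 64 mm). The cartridge still went in with no side load. In the final triangulation the two cameras disagreed by 3–6 mm in x at those heights, so the seated height is only good to several millimetres.

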